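# Weigh battery packs by hand, charge the full ones

## Robot

A 6-joint arm with a two-finger parallel gripper is mounted at the origin on the work surface. World frame = base frame: x ahead of the robot, y to its left, z up, the work surface at z = 0. Lengths are in m, angles in rad, forces in N, time in s.
With the tool pointing down it reaches from about 0.35 to 0.8 m from the base axis. Payload 7.3 kg.
Tool frame: the origin (TCP) lies on the centre line of the jaws, within the pads' length; the fingertips stand 14 mm ahead of it and the grasp point (between the pads) lies 5 mm behind it; z points along the fingers, x is the direction in which the jaws open and shut, and the axes are right-handed (so a half turn about z gives the same grasp; the last joint's range is limited). The gripper opens to 85 mm and grips with 20 to 120 N. Pads are 22 mm wide; open, the fingers measure 114 mm over their backs; the gripper's body (76 mm by 85 mm) begins 54 mm behind the grasp point. The pads swing forward as they close: fully open they stand 13 mm farther back than shut.
Start: joints at [1.056, 0.342, 1.524, -0, 1.275, -0.146], TCP at [0.189, 0.49, 0.245] pointing down, gripper open.
Joint ranges: [-2.53, 2.53], [-0.77, 2.02], [0.04, 2.7], [-1, 4.14], [0.28, 2.66], [-3.11, 3.11]. Speed limits (rad/s): [2.57, 2.57, 3.14, 3.14, 3.14, 3.14].

## Interface

Orientations are given as a unit quaternion [w, x, y, z].
In Python, from rig import ctrl gives the robot as it stands. The module is installed in compiled form; this text tells all that it offers.
- The arm moves only by the tool jog_arm, never from a script. Its argument "series" is a list of rows, each a list of 5 numbers: the finger opening in m, from 0 to 0.0854, then the shift along the tool's x, y, z in m, then the turn about the tool's z in rad. In form: [[gripper, tx, ty, tz, yaw], ...]. A call has exactly 10 rows; each row shifts and turns the commanded pose from where the row before left it, along the tool's axes as they then stand; what a row does not reach is not made up. A row lasts 1/10 s, in which the tool goes at most 50 mm and 8.59 degrees, less where a joint would pass 70% of its speed; a pose out of reach is approached as far as the arm can. A call with a gripper value outside its range is refused whole. The fingers move at their own pace and stop on an object; "force" is the grip in N (left out, the last holds). Time passes only in rows, so rows that do not move let the fingers close, or fill a call up. It gives the time, the measured TCP pose, the force and the opening at its end, in the units of the state.
- ctrl.observe(): the state, without advancing time (a new reading comes with each control period).
- ctrl.camera(name): name is "scene" or "top" or "wrist"; returns the picture (400x640x3 uint8, red, green, blue); there is no depth.
- ctrl.camera_model(name): a dict with "fx", "fy", "cx", "cy" (pixels), "dist" ([k1, k2, p1, p2, k3] as OpenCV has them; the pictures are not rectified), "position" and "orientation" of the camera in the world. Camera axes: x right, y down, z forward; pixel columns grow to the right and rows downward; lengths in m; the calibration is good to about 2 mm. A picture is of the moment at which its call begins: read the wrist's pose just before it. camera_model takes no time and is no camera call; for the wrist camera it gives the pose at the moment of the call.
- ctrl.close_job(): hands the job in, once; it reports no verdict.
The state is a dict: "clock": time; "joint_positions": joint angles; "dq": joint speeds; "effort": joint torques, N m; "tcp_pos": TCP position; "eef_rot": TCP orientation; "ft_force": force on the tool from outside, world axes, zero at the start; "ft_torque": the same for the moment, N m; "finger_gap": finger opening in m.
Only numpy, scipy, OpenCV 4.12 (cv2) and the standard library are available. Lean on these libraries where they do the work, as an engineer would, in place of code of your own. Each camera call takes 0.05 s, during which the arm holds its last target. There are 200 camera calls.

## Task

The battery packs on the bench look alike, but some are full of cells and some are empty cases: lift each to feel its weight. Plug every full (heavy) pack fully home into a bay of the charger, any bay, and stand every empty (light) one upright in the aluminium tray for refilling. Only when all are in their places, push the charger's paddle switch over to on; leave the multimeter, glue bottle and screwdriver alone.

Things in the scene. Friction and masses are not known exactly. Their poses are not given: they have to be found in the camera images.
- pack_a: battery pack standing upright: black block, grey lid, 56 mm tall, 57 mm (its x) by 40 mm (its y), its lowest 5 mm a foot 62 mm long; origin at the centre of its underside. Up to six are there, alike outside (absent ones read None). Each is full of cells (235 to 330 g) or an empty case (45 to 70 g), which only lifting it tells. It plugs in upright, either way round
- pack_b: battery pack standing upright: black block, grey lid, 56 mm tall, 57 mm (its x) by 40 mm (its y), its lowest 5 mm a foot 62 mm long; origin at the centre of its underside. Up to six are there, alike outside (absent ones read None). Each is full of cells (235 to 330 g) or an empty case (45 to 70 g), which only lifting it tells. It plugs in upright, either way round
- pack_c: battery pack standing upright: black block, grey lid, 56 mm tall, 57 mm (its x) by 40 mm (its y), its lowest 5 mm a foot 62 mm long; origin at the centre of its underside. Up to six are there, alike outside (absent ones read None). Each is full of cells (235 to 330 g) or an empty case (45 to 70 g), which only lifting it tells. It plugs in upright, either way round
- pack_d: battery pack standing upright: black block, grey lid, 56 mm tall, 57 mm (its x) by 40 mm (its y), its lowest 5 mm a foot 62 mm long; origin at the centre of its underside. Up to six are there, alike outside (absent ones read None). Each is full of cells (235 to 330 g) or an empty case (45 to 70 g), which only lifting it tells. It plugs in upright, either way round
- pack_e: battery pack standing upright: black block, grey lid, 56 mm tall, 57 mm (its x) by 40 mm (its y), its lowest 5 mm a foot 62 mm long; origin at the centre of its underside. Up to six are there, alike outside (absent ones read None). Each is full of cells (235 to 330 g) or an empty case (45 to 70 g), which only lifting it tells. It plugs in upright, either way round
- pack_f: battery pack standing upright: black block, grey lid, 56 mm tall, 57 mm (its x) by 40 mm (its y), its lowest 5 mm a foot 62 mm long; origin at the centre of its underside. Up to six are there, alike outside (absent ones read None). Each is full of cells (235 to 330 g) or an empty case (45 to 70 g), which only lifting it tells. It plugs in upright, either way round
- charger: three-bay battery charger, fixed: grey box 310 mm (its x) by 96 mm (its y), top face 46 mm above the bench; origin at the centre of its underside. Along its middle line lie a paddle switch at x = -120 mm and three bays with centres at x = -50, 30 and 110 mm. Each bay takes one pack, the pack's x along the charger's x; a seated pack stands 34 mm proud of the top
- bay0_floor (a point): centre of the floor of bay 0 (0 is next to the switch), 24 mm above the bench, charger's axes; a seated pack's origin lies here. Bay 64 x 42 mm, 22 mm deep, its top 4 mm a sloping lead-in. Sprung contacts in its short ends rub on the pack's foot from about 14 to 4 mm above the floor and hold it up; a push of up to 15 N clicks the foot past them to the hard bottom, where they hold it in
- bay1_floor (a point): centre of the floor of bay 1 (0 is next to the switch), 24 mm above the bench, charger's axes; a seated pack's origin lies here. Bay 64 x 42 mm, 22 mm deep, its top 4 mm a sloping lead-in. Sprung contacts in its short ends rub on the pack's foot from about 14 to 4 mm above the floor and hold it up; a push of up to 15 N clicks the foot past them to the hard bottom, where they hold it in
- bay2_floor (a point): centre of the floor of bay 2 (0 is next to the switch), 24 mm above the bench, charger's axes; a seated pack's origin lies here. Bay 64 x 42 mm, 22 mm deep, its top 4 mm a sloping lead-in. Sprung contacts in its short ends rub on the pack's foot from about 14 to 4 mm above the floor and hold it up; a push of up to 15 N clicks the foot past them to the hard bottom, where they hold it in
- switch (a joint): the charger's paddle switch, rad: 0 is off, the paddle leaning 0.45 rad to the charger's -y side; 0.9 is on, leaning as far to its +y side, against a stop. Stays where it is left; about 2 N at the tip moves it
- switch_tip (a point): end of the white switch paddle (18 mm wide along the charger's x, 9 mm thick), 42 mm from its pivot, which lies on the charger's middle line 50 mm above the bench; push the paddle on its flat side
- tray: open aluminium tray fixed to the bench, 250 mm (its x) by 130 mm (its y), wall 4 mm thick and 28 mm high, 4 mm floor; origin at the centre of its underside
- tray_in (a point): centre of the tray's inner floor, with the tray's axes
- multimeter: orange hand multimeter lying on its back, 150 x 80 x 36 mm; origin at the centre of its underside. A bystander
- glue: small white glue bottle with a red cap, standing, 34 mm across, 85 mm tall; origin at the centre of its foot. A bystander
- driver: screwdriver lying on the bench, 170 mm long, 26 mm thick; origin under its middle. A bystander
Not all that is in view belongs to the job. Leave any green look-alike of the pack_f alone.

How it is judged:
On the way, in this order (a step that is already met when the one before it is completed fails the run):
1. every full pack is fully home in a charger bay and every empty one stands in the tray, the switch still off ((((distance between pack_a and bay0_floor below 0.0035 m and angle between pack_a's own z axis and vertical below 0.06 rad and contact force between pack_a and charger above 1.4 N) or (distance between pack_a and bay1_floor below 0.0035 m and angle between pack_a's own z axis and vertical below 0.06 rad and contact force between pack_a and charger above 1.4 N) or (distance between pack_a and bay2_floor below 0.0035 m and angle between pack_a's own z axis and vertical below 0.06 rad and contact force between pack_a and charger above 1.4 N)) or (x of pack_a in the frame of tray_in between -0.1 and 0.1 m and y of pack_a in the frame of tray_in between -0.05 and 0.05 m and z of pack_a in the frame of tray_in between -0.006 and 0.006 m and angle between pack_a's own z axis and vertical below 0.1 rad and contact force between pack_a and tray below 1.4 N)) and (((distance between pack_b and bay0_floor below 0.0035 m and angle between pack_b's own z axis and vertical below 0.06 rad and contact force between pack_b and charger above 1.4 N) or (distance between pack_b and bay1_floor below 0.0035 m and angle between pack_b's own z axis and vertical below 0.06 rad and contact force between pack_b and charger above 1.4 N) or (distance between pack_b and bay2_floor below 0.0035 m and angle between pack_b's own z axis and vertical below 0.06 rad and contact force between pack_b and charger above 1.4 N)) or (x of pack_b in the frame of tray_in between -0.1 and 0.1 m and y of pack_b in the frame of tray_in between -0.05 and 0.05 m and z of pack_b in the frame of tray_in between -0.006 and 0.006 m and angle between pack_b's own z axis and vertical below 0.1 rad and contact force between pack_b and tray below 1.4 N)) and (((distance between pack_c and bay0_floor below 0.0035 m and angle between pack_c's own z axis and vertical below 0.06 rad and contact force between pack_c and charger above 1.4 N) or (distance between pack_c and bay1_floor below 0.0035 m and angle between pack_c's own z axis and vertical below 0.06 rad and contact force between pack_c and charger above 1.4 N) or (distance between pack_c and bay2_floor below 0.0035 m and angle between pack_c's own z axis and vertical below 0.06 rad and contact force between pack_c and charger above 1.4 N)) or (x of pack_c in the frame of tray_in between -0.1 and 0.1 m and y of pack_c in the frame of tray_in between -0.05 and 0.05 m and z of pack_c in the frame of tray_in between -0.006 and 0.006 m and angle between pack_c's own z axis and vertical below 0.1 rad and contact force between pack_c and tray below 1.4 N)) and (((distance between pack_d and bay0_floor below 0.0035 m and angle between pack_d's own z axis and vertical below 0.06 rad and contact force between pack_d and charger above 1.4 N) or (distance between pack_d and bay1_floor below 0.0035 m and angle between pack_d's own z axis and vertical below 0.06 rad and contact force between pack_d and charger above 1.4 N) or (distance between pack_d and bay2_floor below 0.0035 m and angle between pack_d's own z axis and vertical below 0.06 rad and contact force between pack_d and charger above 1.4 N)) or (x of pack_d in the frame of tray_in between -0.1 and 0.1 m and y of pack_d in the frame of tray_in between -0.05 and 0.05 m and z of pack_d in the frame of tray_in between -0.006 and 0.006 m and angle between pack_d's own z axis and vertical below 0.1 rad and contact force between pack_d and tray below 1.4 N)) and (((distance between pack_e and bay0_floor below 0.0035 m and angle between pack_e's own z axis and vertical below 0.06 rad and contact force between pack_e and charger above 1.4 N) or (distance between pack_e and bay1_floor below 0.0035 m and angle between pack_e's own z axis and vertical below 0.06 rad and contact force between pack_e and charger above 1.4 N) or (distance between pack_e and bay2_floor below 0.0035 m and angle between pack_e's own z axis and vertical below 0.06 rad and contact force between pack_e and charger above 1.4 N)) or (x of pack_e in the frame of tray_in between -0.1 and 0.1 m and y of pack_e in the frame of tray_in between -0.05 and 0.05 m and z of pack_e in the frame of tray_in between -0.006 and 0.006 m and angle between pack_e's own z axis and vertical below 0.1 rad and contact force between pack_e and tray below 1.4 N)) and (((distance between pack_f and bay0_floor below 0.0035 m and angle between pack_f's own z axis and vertical below 0.06 rad and contact force between pack_f and charger above 1.4 N) or (distance between pack_f and bay1_floor below 0.0035 m and angle between pack_f's own z axis and vertical below 0.06 rad and contact force between pack_f and charger above 1.4 N) or (distance between pack_f and bay2_floor below 0.0035 m and angle between pack_f's own z axis and vertical below 0.06 rad and contact force between pack_f and charger above 1.4 N)) or (x of pack_f in the frame of tray_in between -0.1 and 0.1 m and y of pack_f in the frame of tray_in between -0.05 and 0.05 m and z of pack_f in the frame of tray_in between -0.006 and 0.006 m and angle between pack_f's own z axis and vertical below 0.1 rad and contact force between pack_f and tray below 1.4 N))), for 0.2 s.
2. the charger's switch is pushed over to on (value of joint switch above 0.75 rad), for 0.2 s.
At the end, for the whole second after the job is handed in: Every full pack is upright in a charger bay, its underside within 3.5 mm of the centre of the bay's floor and its weight (over 1.4 N) on that floor; every empty pack (under 1.4 N) stands upright, within 0.1 rad, on the tray's floor; the switch reads over 0.75 rad; the packs are at rest (all of step 1 and value of joint switch above 0.75 rad and linear speed of each of pack_a, pack_b, pack_c, pack_d, pack_e, pack_f below 0.02 m/s); the robot touches nothing.
It fails at once if the multimeter is moved more than 2 cm (distance of multimeter from where it was at the start of the episode above 0.02 m).
It fails at once if the glue is moved more than 2 cm (distance of glue from where it was at the start of the episode above 0.02 m).
It fails at once if the driver is moved more than 2 cm (distance of driver from where it was at the start of the episode above 0.02 m).
Of pack_a, pack_b, pack_c, pack_d, pack_e, pack_f only 5 to 6 are there at a start; the rules pass over those that are not, and their reading is None.
At some moment in a run one of pack_a, pack_b, pack_c, pack_d, pack_e, pack_f may be knocked a few centimetres aside while the robot is not near it.
Once in a run the grip may slacken for a moment while it holds something.
It also fails if it takes over 210 s, if anything falls off the work surface, if the arm or the gripper's body presses on something with over 40 N, if the wrist force passes 120 N, or if a joint passes its speed limit or range.

## Working session

There is one attempt and no reset: what is moved stays moved. The work goes in short steps, Python scripts to look and compute and a tool call to move; the robot and the scene stay as the last step left them, time stands still between calls to the robot, and variables do not carry over. Pictures are saved under pics/ and viewed, on a budget of 14 in all, crops included, one or two more only if the job needs it, and the job is handed in when it is done.

Besides the shell and the picture viewer there is one more tool, called by a JSON object that holds its "api" and its "payload". jog_arm: Moves the arm, as the interface text tells. Its arguments: {"type":"object","properties":{"series":{"type":"array","items":{"type":"array","items":{"type":"number"}}},"force":{"type":"number"}},"required":["series"]}

```bash
mkdir -p pics; cat > h.py <<'E'
import numpy as np, cv2, json
from rig import ctrl
from scipy.spatial.transform import Rotation as R
def rot(q): return R.from_quat([q[1],q[2],q[3],q[0]]).as_matrix()
def snap(n,f):
    m=ctrl.camera_model(n); im=ctrl.camera(n); cv2.imwrite('pics/'+f+'.png',im[:,:,::-1])
    json.dump({k:np.asarray(v).tolist() for k,v in m.items()},open('pics/'+f+'.json','w')); return im
def K(m): return np.array([[m['fx'],0,m['cx']],[0,m['fy'],m['cy']],[0,0,1.]])
def ray(f,uv,z):
    m=json.load(open('pics/'+f+'.json')); uv=np.array(uv,float).reshape(-1,1,2)
    p=cv2.undistortPoints(uv,K(m),np.array(m['dist'])).reshape(-1,2)
    d=np.c_[p,np.ones(len(p))]@rot(m['orientation']).T; c=np.array(m['position'])
    return c+d*((z-c[2])/d[:,2])[:,None]
def proj(f,P):
    m=json.load(open('pics/'+f+'.json')); Rm=rot(m['orientation']).T
    return cv2.projectPoints(np.array(P,float),cv2.Rodrigues(Rm)[0],-Rm@np.array(m['position']),K(m),np.array(m['dist']))[0].reshape(-1,2)
E
python3 - <<'E'
from h import *
for n in('top','scene'):
    snap(n,n+'0'); m=ctrl.camera_model(n); print(n,m)
print(ctrl.observe())
im=cv2.imread('pics/top0.png'); cv2.imwrite('pics/top0b.png',cv2.resize(im,(800,500),interpolation=cv2.INTER_CUBIC))
E
```

```text
top {'fx': 451.9246959284383, 'fy': 451.9246959284383, 'cx': 324.6130827284892, 'cy': 196.34553296113347, 'dist': array([-0.01432961,  0.        ,  0.        ,  0.        ,  0.        ]), 'position': array([ 0.40474353, -0.0344258 ,  1.032767  ]), 'orientation': array([ 0.08087055, -0.6973554 ,  0.70973974, -0.05852266])}
scene {'fx': 434.34440831230876, 'fy': 434.34440831230876, 'cx': 321.05132851882115, 'cy': 198.97536891119955, 'dist': array([0.01653391, 0.        , 0.        , 0.        , 0.        ]), 'position': array([ 0.8677494 , -0.45763179,  0.96744988]), 'orientation': array([-0.24797552,  0.92909433,  0.26545123, -0.06948033])}
{'clock': 0.1, 'joint_positions': array([ 1.05597750e+00,  3.42624518e-01,  1.52490722e+00,  2.00636159e-05,
        1.27540952e+00, -1.45990554e-01]), 'dq': array([-0.00046048,  0.00024828, -0.0023293 , -0.00098982, -0.00259696,
        0.00192496]), 'effort': array([ 2.44361116e-03, -4.34445155e+01, -2.46491200e+01, -1.39338526e-04,
        4.68703452e-03, -2.33900170e-05]), 'tcp_pos': array([0.1890773 , 0.48941185, 0.24471524]), 'eef_rot': array([ 2.87707740e-04,  8.24781059e-01,  5.65451811e-01, -6.09918978e-04]), 'ft_force': array([-0.49472731,  0.49773798,  0.74439928]), 'ft_torque': array([0.01296825, 0.03002622, 0.03926156]), 'finger_gap': 0.08526767933157448}
```

View pics/top0b.png

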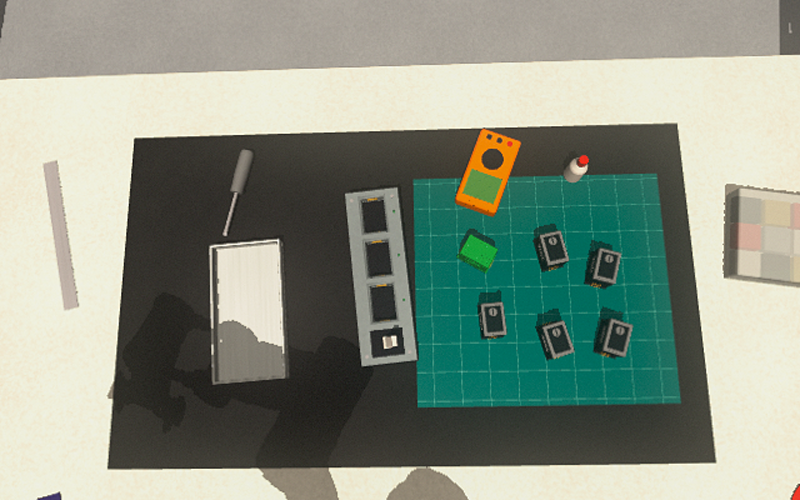

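View pics/scene0.png

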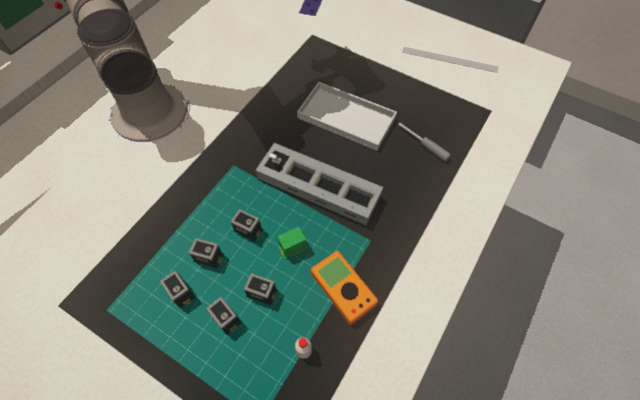

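Five packs on the mat (800-px picture: about (552,249), (605,265), (493,319), (556,338), (615,336)), green look-alike (478,252), charger (382,275) with the switch at the bottom (390,342), tray (248,310). The multimeter, glue and driver are farther out. I'll enlarge to measure.

```bash
python3 - <<'E'
from h import *
im=cv2.imread('pics/top0.png')
a=cv2.resize(im[165:300,370:530],None,fx=5,fy=5,interpolation=cv2.INTER_CUBIC)[:600]
a=cv2.resize(im[172:292,376:516],None,fx=5,fy=5,interpolation=cv2.INTER_CUBIC)
cv2.imwrite('pics/cropP.png',a)
b=cv2.resize(im[142:312,160:340],None,fx=3.5,fy=3.5,interpolation=cv2.INTER_CUBIC)
b=cv2.convertScaleAbs(b,alpha=1.3,beta=20)
cv2.imwrite('pics/cropC.png',b); print(a.shape,b.shape)
print(proj('top0',[[.189,.49,.245],[0,0,0],[.5,0,0],[.5,.3,0]]),proj('scene0',[[.189,.49,.245],[0,0,0],[.5,0,0]]))
E
```

```text
(600, 700, 3) (595, 630, 3)
[[ 27.52860311 422.4227552 ]
 [327.33047578 484.94034616]
 [323.9529076  244.33530193]
 [193.96521514 246.53830004]] [[292.69918826 -36.18293223]
 [148.72555585 111.26010536]
 [292.83721375 189.70036329]]
```

View pics/cropP.png

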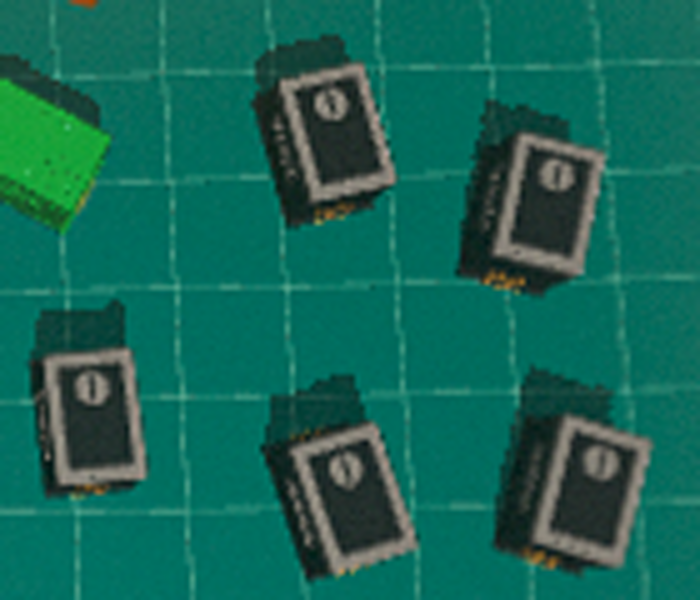

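View pics/cropC.png

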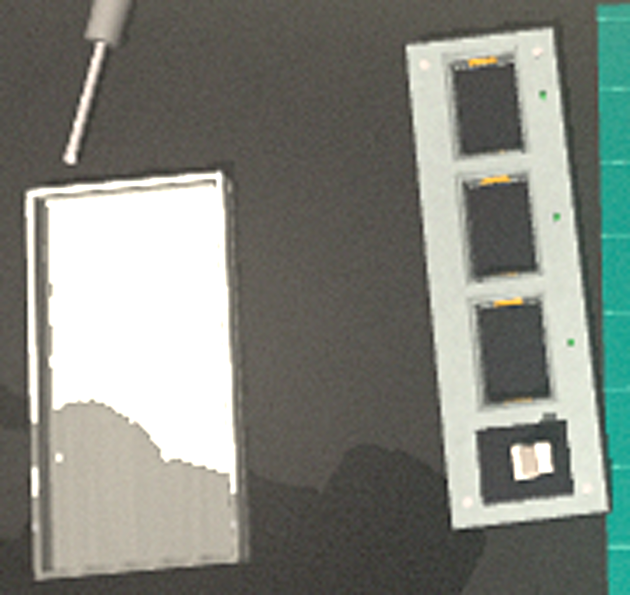

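Corners are readable: lids as listed in the script below, charger top (406,44)…(453,528) and tray rim (25,190)…(36,579). The paddle leans right, to the charger's −y.

```bash
cat >> h.py <<'E'
from scipy.optimize import least_squares
def fitrect(P,L,W):  # P in xy; L along local x
    P=np.array(P)[:,:2]; c0=P.mean(0); c=np.array([[1,1],[1,-1],[-1,-1],[-1,1]])*[L/2,W/2]
    best=None
    for t0 in np.linspace(-1.57,1.57,7):
      for s in range(4):
        f=lambda v:(c@np.array([[np.cos(v[2]),np.sin(v[2])],[-np.sin(v[2]),np.cos(v[2])]])+v[:2]-np.roll(P,s,0)).ravel()
        r=least_squares(f,[*c0,t0])
        if best is None or r.cost<best.cost: best=r
    v=best.x.copy(); v[2]=(v[2]+np.pi/2)%np.pi-np.pi/2
    return v,np.sqrt(2*best.cost/4)
E
python3 - <<'E'
from h import *
packs=dict(P1=[(280,84),(361,64),(397,182),(312,203)],P2=[(520,132),(607,152),(582,278),(491,260)],P3=[(43,352),(131,347),(148,478),(54,487)],P4=[(290,441),(378,422),(417,550),(332,575)],P5=[(567,414),(652,437),(625,570),(540,548)])
for k,p in packs.items():
    uv=(np.array(p)+.5)/5-.5+[376,172]; print(k,fitrect(ray('top0',uv,.056),.057,.040))
for n,p,z,L,W in(('charger',[(406,44),(552,28),(608,511),(453,528)],.046,.31,.096),('tray',[(25,190),(228,171),(247,561),(36,579)],.028,.25,.13)):
    uv=(np.array(p)+.5)/3.5-.5+[160,142]; v,r=fitrect(ray('top0',uv,z),L,W); print(n,v,r)
    if n=='charger':
        for x in(-.12,-.05,.03,.11): print(x,v[:2]+x*np.array([np.cos(v[2]),np.sin(v[2])]))
o=ctrl.observe();print(rot(o['eef_rot'])[:, :2])
m=ctrl.camera_model('wrist');T=rot(o['eef_rot']);print(T.T@(m['position']-o['tcp_pos']),T.T@rot(m['orientation']),m['fx'])
E
```

```text
P1 (array([ 0.59096771, -0.26385671,  0.21498525]), np.float64(0.0018792548930517544))
P2 (array([ 0.55719257, -0.3533751 , -0.2698999 ]), np.float64(0.00117609691144195))
P3 (array([ 0.46997074, -0.15236706,  0.06067427]), np.float64(0.0008608226489520474))
P4 (array([ 0.43393311, -0.2607412 ,  0.2359142 ]), np.float64(0.001240567471030998))
P5 (array([ 0.4341912 , -0.36255431, -0.2814808 ]), np.float64(0.001919963860953632))
charger [0.55266976 0.04264483 0.09910564] 0.0004792737027407008
-0.12 [0.4332586  0.03077161]
-0.05 [0.50291511 0.03769766]
0.03 [0.58252255 0.04561314]
0.11 [0.66213    0.05352861]
tray [0.49504409 0.28214669 0.07758893] 0.0020873617105084293
[[ 3.60527755e-01  9.32748238e-01]
 [ 9.32747536e-01 -3.60528333e-01]
 [-1.33146897e-03 -2.15167793e-04]]
[ 0.00102404 -0.08017949 -0.12922015] [[ 9.99999987e-01 -4.87281548e-05  1.56792397e-04]
 [-2.44615944e-06  9.50418540e-01  3.10973632e-01]
 [-1.64171572e-04 -3.10973628e-01  9.50418527e-01]] 322.4312999219156
```

{"api": "jog_arm", "payload": {"series": [[0.085, 0, 0, 0, -0.1175], [0.085, 0, 0, 0, -0.1175], [0.085, 0, 0, 0, -0.1175], [0.085, 0, 0, 0, -0.1175], [0.085, -0.02, 0.03, 0, 0], [0.085, -0.03, 0.03, 0, 0], [0.085, -0.03, 0.03, 0, 0], [0.085, -0.03, 0.02, 0, 0], [0.085, -0.03, 0.02, 0, 0], [0.085, -0.03, 0.02, 0, 0]], "force": 40}}

```text
clock: 1.1
tcp_pos: [0.3563, 0.3344, 0.245]
eef_rot: [-0.0, 0.67, 0.742, -0.0]
ft_force: [0.5, -0.1, -0.3]
finger_gap: 0.0853
```

{"api": "jog_arm", "payload": {"series": [[0.085, -0.03, 0.015, 0, 0], [0.085, -0.03, 0.015, 0, 0], [0.085, -0.03, 0.015, 0, 0], [0.085, -0.03, 0.015, 0, 0], [0.085, -0.03, 0.015, 0, 0], [0.085, -0.03, 0.015, 0, 0], [0.085, -0.03, 0.015, 0, 0], [0.085, -0.03, 0.01, 0, 0], [0.085, -0.03, 0.01, 0, 0], [0.085, -0.03, 0, 0, 0]]}}

```text
clock: 2.1
tcp_pos: [0.5111, 0.0486, 0.2447]
eef_rot: [-0.0, 0.671, 0.742, -0.0]
ft_force: [-0.4, -0.4, -0.6]
finger_gap: 0.0851
```

```bash
python3 - <<'E'
from h import *
snap('wrist','w0'); print(ctrl.observe()['tcp_pos'])
im=cv2.imread('pics/w0.png'); cv2.imwrite('pics/w0b.png',cv2.resize(im[:,130:510],(760,800),interpolation=cv2.INTER_CUBIC)[:, :])
im=cv2.resize(im[:, 160:480],None,fx=1.5,fy=1.5,interpolation=cv2.INTER_CUBIC); cv2.imwrite('pics/w0b.png',im); print(im.shape)
E
```

```text
[0.5111617  0.04483543 0.24467105]
(600, 480, 3)
```

View pics/w0b.png

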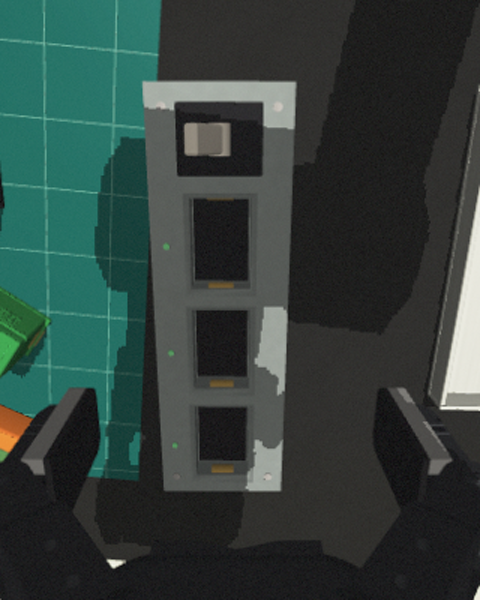

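The charger is whole in view: top corners (143,82), (296,82), (281,491), (163,489), paddle at (207,139).

```bash
python3 - <<'E'
from h import *
q=lambda p:(np.array(p,float)+.5)/1.5-.5+[160,0]
v,r=fitrect(ray('w0',q([(143,82),(296,82),(281,491),(163,489)]),.046),.31,.096);print('charger',v,r)
e=np.array([np.cos(v[2]),np.sin(v[2])])
for x in(-.12,-.05,.03,.11): print(x,v[:2]+x*e)
# bay floor-level / inner edges: inner opening at z~.042
for p in([(193,199),(249,199),(248,285),(194,283)],[(196,311),(249,311),(247,382),(197,379)],[(198,408),(246,408),(245,465),(199,462)]):
    P=ray('w0',q(p),.042); print(P.mean(0), np.linalg.norm(P[0]-P[1]),np.linalg.norm(P[1]-P[2]))
E
```

```text
charger [0.55205988 0.04272519 0.09646677] 0.0008095865976789949
-0.12 [0.4326178  0.03116713]
-0.05 [0.50229235 0.03790933]
0.03 [0.5819204  0.04561471]
0.11 [0.66154846 0.05332009]
[0.50080456 0.03803731 0.042     ] 0.037978314443258755 0.06085061846572569
[0.57923376 0.04615015 0.042     ] 0.03863990662344608 0.0578311121774875
[0.65713446 0.05311609 0.042     ] 0.03754434861249005 0.05327378307880588
```

{"api": "jog_arm", "payload": {"series": [[0.085, -0.03, -0.01, 0, 0], [0.085, -0.035, -0.01, 0, 0], [0.085, -0.035, -0.01, 0, 0], [0.085, -0.035, -0.01, 0, 0], [0.085, -0.035, -0.01, 0, 0], [0.085, -0.035, -0.01, 0, 0], [0.085, -0.035, -0.01, 0, 0], [0.085, -0.035, -0.01, 0, 0], [0.085, -0.02, -0.01, 0, 0], [0.085, 0, 0, 0, 0]]}}

```text
clock: 3.15
tcp_pos: [0.4496, -0.2549, 0.2447]
eef_rot: [-0.0, 0.672, 0.741, -0.0]
ft_force: [1.4, 0.1, -0.5]
finger_gap: 0.0845
```

```bash
cat >> h.py <<'E'
def lids(f,z=.056,show=False):
    im=cv2.imread('pics/'+f+'.png'); h=cv2.cvtColor(im,cv2.COLOR_BGR2HSV)
    m=((h[...,1]<70)&(h[...,2]>75)).astype(np.uint8); out=[]
    cs,_=cv2.findContours(m,cv2.RETR_EXTERNAL,cv2.CHAIN_APPROX_NONE)
    for c in cs:
        if cv2.contourArea(c)<200: continue
        P=ray(f,c.reshape(-1,2).astype(float),z)[:,:2]
        (x,y),(a,b),t=cv2.minAreaRect((P*1000).astype(np.float32)); t=np.radians(t)
        if a<b: a,b,t=b,a,t+np.pi/2
        t=(t+np.pi/2)%np.pi-np.pi/2
        if 45<a<70 and 30<b<55: out.append((round(x/1000,4),round(y/1000,4),round(t,3),round(a,1),round(b,1)))
    return out
E
python3 - <<'E'
from h import *
snap('wrist','w1'); print(ctrl.observe()['tcp_pos'])
for l in lids('w1'): print(l)
im=cv2.imread('pics/w1.png'); cv2.imwrite('pics/w1b.png',cv2.resize(im,(800,500),interpolation=cv2.INTER_CUBIC))
E
```

```text
[ 0.45005425 -0.25332625  0.2447826 ]
(0.4323, -0.2608, np.float64(0.274), 56.1, 39.8)
(0.4332, -0.3612, np.float64(-0.329), 56.9, 38.4)
```

View pics/w1b.png

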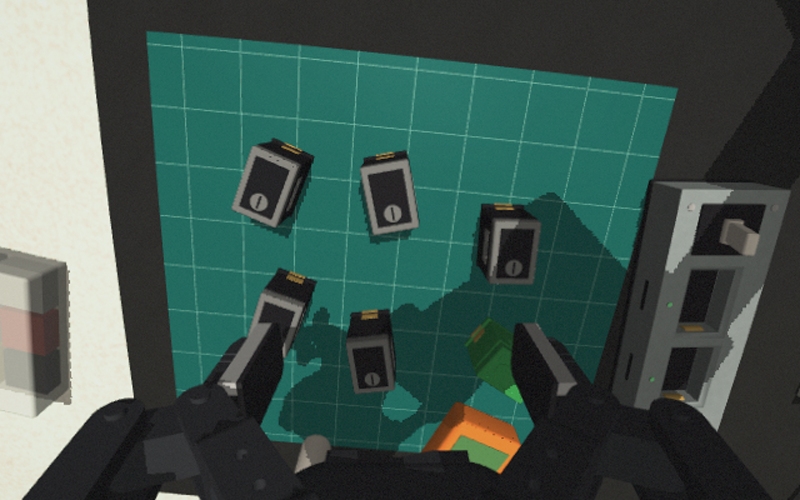

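All five packs are seen and clear; P4 (388,195) and P5 (268,185) agree with the top camera within 2 mm. I'll grasp P4 first.

{"api": "jog_arm", "payload": {"series": [[0.085, 0, 0, 0, -0.086], [0.085, 0, 0, 0, -0.086], [0.085, -0.0025, -0.019, 0, 0], [0.085, 0, 0, 0.04, 0], [0.085, 0, 0, 0.04, 0], [0.085, 0, 0, 0.04, 0], [0.085, 0, 0, 0.04, 0], [0.085, 0, 0, 0.03, 0], [0.085, 0, 0, 0.013, 0], [0.085, 0, 0, 0, 0]], "force": 60}}

```text
clock: 4.2
tcp_pos: [0.4322, -0.258, 0.0403]
eef_rot: [-0.002, 0.604, 0.797, 0.0]
ft_force: [-0.2, -0.3, 0.0]
finger_gap: 0.0852
```

{"api": "jog_arm", "payload": {"series": [[0.03, 0, 0, 0, 0], [0.03, 0, 0, 0, 0], [0.03, 0, 0, 0, 0], [0.03, 0, 0, 0, 0], [0.03, 0, 0, 0, 0], [0.03, 0, 0, 0, 0], [0.03, 0, 0, 0, 0], [0.03, 0, 0, 0, 0], [0.03, 0, 0, 0, 0], [0.03, 0, 0, 0, 0]]}}

```text
clock: 5.2
tcp_pos: [0.4338, -0.2607, 0.0436]
eef_rot: [0.001, 0.604, 0.797, 0.0]
ft_force: [0.9, 1.6, 6.8]
finger_gap: 0.0392
```

{"api": "jog_arm", "payload": {"series": [[0.03, 0, 0, -0.02, 0], [0.03, 0, 0, -0.03, 0], [0.03, 0, 0, -0.03, 0], [0.03, 0, 0, -0.02, 0], [0.03, 0, 0, 0, 0], [0.03, 0, 0, 0, 0], [0.03, 0, 0, 0, 0], [0.03, 0, 0, 0, 0], [0.03, 0, 0, 0, 0], [0.03, 0, 0, 0, 0]]}}

```text
clock: 6.2
tcp_pos: [0.4328, -0.2601, 0.1417]
eef_rot: [-0.001, 0.604, 0.797, 0.0]
ft_force: [0.5, -0.6, -0.8]
finger_gap: 0.039
```

```bash
cat >> h.py <<'E'
def state():
    o=ctrl.observe(); T=rot(o['eef_rot']); print('tcp',o['tcp_pos'].round(4),'ang',round(np.arctan2(T[1,0],T[0,0]),4),'tilt',T[2,:2].round(3),'F',o['ft_force'].round(2),'M',o['ft_torque'].round(3),'gap',round(o['finger_gap'],4),'t',o['clock'],'j',o['joint_positions'].round(2))
def go(x,y,z,a):
    o=ctrl.observe(); T=rot(o['eef_rot']); c=np.arctan2(T[1,0],T[0,0]); d=np.array([x,y,z])-o['tcp_pos']
    print('yaw',round(-(a-c),4),'then tx',round(np.cos(a)*d[0]+np.sin(a)*d[1],4),'ty',round(np.sin(a)*d[0]-np.cos(a)*d[1],4),'tz',round(-d[2],4))
def fz(n=5):
    F=[]
    for i in range(n): ctrl.camera('wrist'); F.append(ctrl.observe()['ft_force'][2])
    print('Fz',np.round(F,2),np.mean(F))
E
python3 -c "
from h import *
state();fz();go(.5025,.0378,.16,1.668)"
```

```text
tcp [ 0.4328 -0.2601  0.1417] ang 1.844 tilt [ 0.001 -0.001] F [ 0.55 -0.6  -0.8 ] M [-0.018  0.002 -0.013] gap 0.039 t 6.2 j [-0.69  0.42  1.72  0.    1.   -2.54]
Fz [-0.4  -0.99 -0.49 -0.05 -0.44] -0.4727428354071712
yaw 0.176 then tx 0.2898 ty 0.0981 tz -0.0178
```

P4 is light (about 0.5 N), so it goes to the tray at tray x = +0.08.

```bash
python3 -c "
from h import *
go(.575,.288,.17,1.649)"
```

```text
yaw 0.195 then tx 0.5354 ty 0.1844 tz -0.0278
```

{"api": "jog_arm", "payload": {"series": [[0.03, 0, 0, -0.014, 0.0975], [0.03, 0, 0, -0.014, 0.0975], [0.03, 0.02, 0.01, 0, 0], [0.03, 0.035, 0.012, 0, 0], [0.03, 0.035, 0.012, 0, 0], [0.03, 0.035, 0.012, 0, 0], [0.03, 0.035, 0.012, 0, 0], [0.03, 0.035, 0.012, 0, 0], [0.03, 0.035, 0.012, 0, 0], [0.03, 0.035, 0.012, 0, 0]]}}

```text
clock: 7.45
tcp_pos: [0.5062, 0.0129, 0.1704]
eef_rot: [0.0, 0.679, 0.734, 0.0]
ft_force: [0.1, -0.5, -1.7]
finger_gap: 0.0387
```

{"api": "jog_arm", "payload": {"series": [[0.03, 0.035, 0.012, 0, 0], [0.03, 0.035, 0.012, 0, 0], [0.03, 0.035, 0.012, 0, 0], [0.03, 0.035, 0.012, 0, 0], [0.03, 0.035, 0.012, 0, 0], [0.03, 0.035, 0.012, 0, 0], [0.03, 0.035, 0.012, 0, 0], [0.03, 0.025, 0.006, 0, 0], [0.03, 0, 0, 0, 0], [0.03, 0, 0, 0, 0]]}}

```text
clock: 8.45
tcp_pos: [0.5742, 0.2877, 0.1698]
eef_rot: [-0.0, 0.678, 0.735, -0.0]
ft_force: [-1.2, -0.1, -1.1]
finger_gap: 0.0391
```

```bash
python3 -c "
from h import *
state();go(.575,.288,.048,1.649)"
```

```text
tcp [0.5742 0.2877 0.1698] ang 1.6502 tilt [-0.001 -0.001] F [-1.17 -0.08 -1.1 ] M [-0.009 -0.049  0.011] gap 0.0391 t 8.45 j [ 0.35  0.62  1.28 -0.    1.24 -1.3 ]
yaw 0.0012 then tx 0.0002 ty 0.0008 tz 0.1218
```

{"api": "jog_arm", "payload": {"series": [[0.03, 0, 0, 0.03, 0], [0.03, 0, 0, 0.03, 0], [0.03, 0, 0, 0.03, 0], [0.03, 0, 0, 0.02, 0], [0.03, 0, 0, 0.01, 0], [0.03, 0, 0, 0.0015, 0], [0.03, 0, 0, 0, 0], [0.03, 0, 0, 0, 0], [0.065, 0, 0, 0, 0], [0.065, 0, 0, 0, 0]]}}

```text
clock: 9.45
tcp_pos: [0.5749, 0.2877, 0.0495]
eef_rot: [0.0, 0.679, 0.734, 0.001]
ft_force: [0.9, -0.3, -0.8]
finger_gap: 0.0644
```

{"api": "jog_arm", "payload": {"series": [[0.065, 0, 0, 0, 0], [0.065, 0, 0, 0, 0], [0.065, 0, 0, -0.03, 0], [0.065, 0, 0, -0.04, 0], [0.085, 0, 0, -0.04, 0], [0.085, 0, 0, -0.04, 0], [0.085, 0, 0, -0.03, 0], [0.085, 0, 0, -0.02, 0], [0.085, 0, 0, 0, 0], [0.085, 0, 0, 0, 0]]}}

```text
clock: 10.45
tcp_pos: [0.5744, 0.2875, 0.2483]
eef_rot: [-0.0, 0.679, 0.734, -0.0]
ft_force: [-0.6, -0.4, -0.8]
finger_gap: 0.085
```

```bash
python3 - <<'E'
from h import *
state();snap('wrist','w2')
print(lids('w2',.060))
snap('top','t2'); print(lids('t2')); print(lids('t2',.06))
go(.48,-.25,.24,1.65)
cv2.imwrite('pics/w2b.png',np.hstack([cv2.imread('pics/w2.png')[:,160:560],cv2.imread('pics/t2.png')[100:,180:540][:,:]]) if 0 else cv2.imread('pics/w2.png'))
E
```

```text
tcp [0.5744 0.2875 0.2483] ang 1.6491 tilt [-0. -0.] F [-0.55 -0.41 -0.85] M [-0.013 -0.027 -0.018] gap 0.085 t 10.45 j [ 0.34  0.56  1.16  0.    1.42 -1.3 ]
[(0.8466, 0.5473, np.float64(-1.526), 49.1, 31.9), (0.8834, 0.0763, np.float64(-1.46), 49.7, 31.9)]
[(0.4351, -0.3609, np.float64(-0.33), 57.0, 38.6), (0.4696, -0.1524, np.float64(0.077), 55.8, 38.0), (0.5585, -0.3533, np.float64(-0.27), 56.3, 38.1), (0.5919, -0.2639, np.float64(0.226), 56.1, 38.6)]
[(0.435, -0.3595, np.float64(-0.33), 56.7, 38.4), (0.4694, -0.1519, np.float64(0.077), 55.5, 37.8), (0.5578, -0.352, np.float64(-0.27), 56.0, 38.0), (0.5911, -0.263, np.float64(0.226), 55.8, 38.4)]
yaw -0.001 then tx -0.5282 ty -0.1362 tz 0.0069
```

View pics/w2b.png

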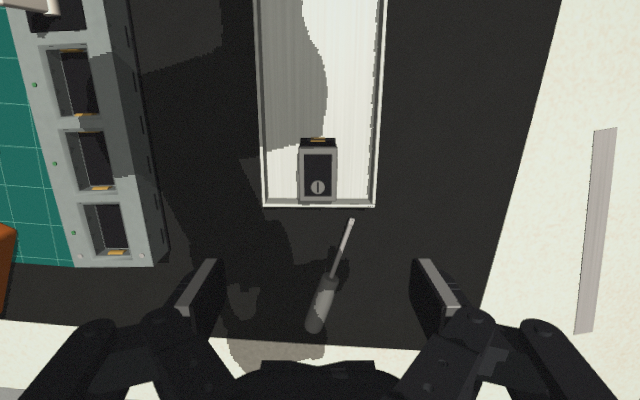

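P4 stands upright in the tray at the far end (lid around (318,172)). The remaining four packs are found automatically by the top camera. P5 next.

```bash
python3 - <<'E'
from h import *
P=ray('w2',[(262,207),(376,206)],.028);print(P, 'lid',ray('w2',[(299,147),(337,147),(339,203),(299,203)],.06).mean(0))
e=np.array([np.cos(.078),np.sin(.078)]);print('tray centre',P.mean(0)[:2]-.125*e)
go(.434,-.361,.15,1.244)
E
```

```text
[[0.62443412 0.22862941 0.028     ]
 [0.61296669 0.35939738 0.028     ]] lid [0.57444712 0.28984063 0.06      ]
tray centre [0.49408046 0.28427328]
yaw 0.405 then tx -0.6589 ty 0.0756 tz 0.0969
```

{"api": "jog_arm", "payload": {"series": [[0.085, 0, 0, 0, 0.10125], [0.085, 0, 0, 0, 0.10125], [0.085, 0, 0, 0, 0.10125], [0.085, 0, 0, 0, 0.10125], [0.085, -0.03, 0.0045, 0, 0], [0.085, -0.038, 0.0045, 0, 0], [0.085, -0.038, 0.0045, 0, 0], [0.085, -0.038, 0.0045, 0, 0], [0.085, -0.038, 0.0045, 0, 0], [0.085, -0.038, 0.0045, 0, 0]]}}

```text
clock: 11.55
tcp_pos: [0.5284, 0.0691, 0.2472]
eef_rot: [-0.001, 0.813, 0.583, -0.001]
ft_force: [0.7, -0.2, 0.8]
finger_gap: 0.0852
```

{"api": "jog_arm", "payload": {"series": [[0.085, -0.038, 0.0045, 0, 0], [0.085, -0.038, 0.0045, 0, 0], [0.085, -0.038, 0.0045, 0, 0], [0.085, -0.038, 0.0045, 0, 0], [0.085, -0.038, 0.0045, 0, 0], [0.085, -0.038, 0.0045, 0, 0], [0.085, -0.038, 0.0045, 0, 0], [0.085, -0.038, 0.0045, 0.02, 0], [0.085, -0.038, 0.0045, 0.03, 0], [0.085, -0.038, 0.0045, 0.03, 0]]}}

```text
clock: 12.55
tcp_pos: [0.4492, -0.3049, 0.1668]
eef_rot: [-0.001, 0.813, 0.583, -0.0]
ft_force: [-0.3, -0.4, -0.3]
finger_gap: 0.0851
```

{"api": "jog_arm", "payload": {"series": [[0.085, -0.035, 0.0036, 0, 0], [0.085, -0.024, 0, 0, 0], [0.085, 0, 0, 0, 0], [0.085, 0, 0, 0, 0], [0.085, 0, 0, 0, 0], [0.085, 0, 0, 0, 0], [0.085, 0, 0, 0, 0], [0.085, 0, 0, 0, 0], [0.085, 0, 0, 0, 0], [0.085, 0, 0, 0, 0]]}}

```text
clock: 13.55
tcp_pos: [0.4348, -0.3607, 0.1688]
eef_rot: [0.0, 0.813, 0.583, 0.0]
ft_force: [-0.2, 0.2, -0.2]
finger_gap: 0.0852
```

```bash
python3 - <<'E'
from h import *
state();snap('wrist','w3');print(lids('w3'))
go(.434,-.361,.0425,1.244)
E
```

```text
tcp [ 0.4348 -0.3607  0.1688] ang 1.2443 tilt [0. 0.] F [-0.16  0.21 -0.21] M [-0.006 -0.031 -0.024] gap 0.0852 t 13.55 j [-0.83  0.48  1.52  0.    1.13 -2.07]
[(0.4331, -0.3613, np.float64(-0.327), 55.6, 38.6)]
yaw 0.0001 then tx -0.0004 ty -0.0006 tz 0.1263
```

{"api": "jog_arm", "payload": {"series": [[0.085, 0, -0.001, 0.035, 0], [0.085, 0, 0, 0.035, 0], [0.085, 0, 0, 0.035, 0], [0.085, 0, 0, 0.021, 0], [0.085, 0, 0, 0, 0], [0.03, 0, 0, 0, 0], [0.03, 0, 0, 0, 0], [0.03, 0, 0, 0, 0], [0.03, 0, 0, 0, 0], [0.03, 0, 0, 0, 0]]}}

```text
clock: 14.6
tcp_pos: [0.4345, -0.3614, 0.0445]
eef_rot: [0.002, 0.813, 0.583, 0.0]
ft_force: [-0.0, -0.1, 8.0]
finger_gap: 0.0393
```

{"api": "jog_arm", "payload": {"series": [[0.03, 0, 0, 0, 0], [0.03, 0, 0, 0, 0], [0.03, 0, 0, 0, 0], [0.03, 0, 0, -0.03, 0], [0.03, 0, 0, -0.04, 0], [0.03, 0, 0, -0.04, 0], [0.03, 0, 0, -0.02, 0], [0.03, 0, 0, 0, 0], [0.03, 0, 0, 0, 0], [0.03, 0, 0, 0, 0]]}}

```text
clock: 15.6
tcp_pos: [0.4331, -0.3598, 0.1713]
eef_rot: [-0.001, 0.813, 0.583, -0.0]
ft_force: [-0.2, -0.4, -0.9]
finger_gap: 0.0389
```

```bash
python3 -c "
from h import *
state();fz();go(.5025,.0378,.17,1.668);go(.4945,.283,.17,1.649);snap('top','t3');print(lids('t3'))"
```

```text
tcp [ 0.4331 -0.3598  0.1713] ang 1.244 tilt [ 0.001 -0.002] F [-0.21 -0.36 -0.87] M [-0.    -0.043 -0.003] gap 0.0389 t 15.6 j [-0.83  0.48  1.52  0.    1.14 -2.07]
Fz [ 0.05  0.08 -0.46 -0.37 -0.72] -0.2853614099609037
yaw -0.4241 then tx 0.3895 ty 0.1073 tz 0.0018
yaw -0.4051 then tx 0.6366 ty 0.1111 tz 0.0018
[]
```

P5 is light too, so it goes to the middle of the tray.

{"api": "jog_arm", "payload": {"series": [[0.03, 0, 0, 0, -0.10125], [0.03, 0, 0, 0, -0.10125], [0.03, 0, 0, 0, -0.10125], [0.03, 0, 0, 0, -0.10125], [0.03, 0.03, 0.0065, 0, 0], [0.03, 0.038, 0.0065, 0, 0], [0.03, 0.038, 0.0065, 0, 0], [0.03, 0.038, 0.0065, 0, 0], [0.03, 0.038, 0.0065, 0, 0], [0.03, 0.038, 0.0065, 0, 0]]}}

```text
clock: 16.9
tcp_pos: [0.4553, -0.1367, 0.1727]
eef_rot: [-0.0, 0.679, 0.734, 0.0]
ft_force: [1.2, -0.2, -1.2]
finger_gap: 0.039
```

{"api": "jog_arm", "payload": {"series": [[0.03, 0.038, 0.0065, 0, 0], [0.03, 0.038, 0.0065, 0, 0], [0.03, 0.038, 0.0065, 0, 0], [0.03, 0.038, 0.0065, 0, 0], [0.03, 0.038, 0.0065, 0, 0], [0.03, 0.038, 0.0065, 0, 0], [0.03, 0.038, 0.0065, 0, 0], [0.03, 0.038, 0.0065, 0, 0], [0.03, 0.038, 0.0065, 0, 0], [0.03, 0.038, 0.0065, 0, 0]]}}

```text
clock: 17.9
tcp_pos: [0.4904, 0.2474, 0.1727]
eef_rot: [0.0, 0.679, 0.734, 0.0]
ft_force: [0.7, -0.5, -1.0]
finger_gap: 0.039
```

{"api": "jog_arm", "payload": {"series": [[0.03, 0.025, 0.004, 0, 0], [0.03, 0.0116, 0.003, 0, 0], [0.03, 0, 0, 0, 0], [0.03, 0, 0, 0, 0], [0.03, 0, 0, 0, 0], [0.03, 0, 0, 0, 0], [0.03, 0, 0, 0, 0], [0.03, 0, 0, 0, 0], [0.03, 0, 0, 0, 0], [0.03, 0, 0, 0, 0]]}}

```text
clock: 18.9
tcp_pos: [0.4947, 0.2827, 0.1728]
eef_rot: [-0.0, 0.679, 0.734, 0.0]
ft_force: [0.2, -0.5, -1.0]
finger_gap: 0.039
```

```bash
python3 -c "
from h import *
state();go(.4945,.283,.0485,1.649);snap('top','t4');print(lids('t4'))"
```

```text
tcp [0.4947 0.2827 0.1728] ang 1.6489 tilt [0. 0.] F [ 0.22 -0.53 -0.98] M [ 0.012 -0.005  0.01 ] gap 0.039 t 18.9 j [ 0.38  0.49  1.5   0.    1.15 -1.26]
yaw -0.0001 then tx 0.0003 ty -0.0001 tz 0.1243
[(0.4696, -0.1514, np.float64(0.077), 55.8, 39.9), (0.5582, -0.3533, np.float64(-0.27), 55.7, 38.1), (0.592, -0.2636, np.float64(0.213), 56.6, 38.0)]
```

{"api": "jog_arm", "payload": {"series": [[0.03, 0, 0, 0.03, 0], [0.03, 0, 0, 0.03, 0], [0.03, 0, 0, 0.03, 0], [0.03, 0, 0, 0.02, 0], [0.03, 0, 0, 0.01, 0], [0.03, 0, 0, 0.0035, 0], [0.03, 0, 0, 0, 0], [0.03, 0, 0, 0, 0], [0.065, 0, 0, 0, 0], [0.065, 0, 0, 0, 0]]}}

```text
clock: 19.95
tcp_pos: [0.4951, 0.283, 0.0501]
eef_rot: [0.0, 0.679, 0.734, 0.001]
ft_force: [0.9, -0.1, 1.4]
finger_gap: 0.0647
```

{"api": "jog_arm", "payload": {"series": [[0.065, 0, 0, 0, 0], [0.065, 0, 0, 0, 0], [0.065, 0, 0, -0.03, 0], [0.065, 0, 0, -0.04, 0], [0.085, 0, 0, -0.04, 0], [0.085, 0, 0, -0.04, 0], [0.085, -0.036, -0.0048, 0, 0], [0.085, -0.036, -0.0048, 0, 0], [0.085, -0.036, -0.0048, 0, 0], [0.085, -0.036, -0.0048, 0, 0]]}}

```text
clock: 20.95
tcp_pos: [0.4864, 0.1365, 0.1995]
eef_rot: [0.0, 0.679, 0.734, 0.0]
ft_force: [-0.3, -0.9, -0.1]
finger_gap: 0.0849
```

{"api": "jog_arm", "payload": {"series": [[0.085, -0.036, -0.0048, 0, 0], [0.085, -0.036, -0.0048, 0, 0], [0.085, -0.036, -0.0048, 0, 0], [0.085, -0.036, -0.0048, 0, 0], [0.085, -0.036, -0.0048, 0, 0], [0.085, -0.036, -0.0048, 0, 0], [0.085, -0.036, -0.0048, 0, 0], [0.085, -0.036, -0.005, 0, 0], [0.085, 0, 0, 0.03, 0.004], [0.085, 0, 0, 0, 0]]}}

```text
clock: 21.95
tcp_pos: [0.4687, -0.1525, 0.1667]
eef_rot: [-0.003, 0.681, 0.732, -0.001]
ft_force: [-1.4, 1.2, -0.3]
finger_gap: 0.0854
```

```bash
python3 - <<'E'
from h import *
snap('wrist','w5');state();snap('wrist','w5');print(lids('w5'))
go(.4698,-.152,.0425,1.644)
E
```

```text
tcp [ 0.4696 -0.1521  0.1682] ang 1.6441 tilt [ 0.002 -0.003] F [-0.27  0.15 -0.8 ] M [ 0.04  -0.016 -0.023] gap 0.0853 t 22.0 j [-0.47  0.37  1.72  0.    1.06 -2.11]
[(0.6631, -0.3134, np.float64(0.216), 67.0, 42.3), (0.5546, -0.3511, np.float64(-0.289), 62.2, 41.9), (0.4677, -0.1531, np.float64(0.085), 56.6, 38.9)]
yaw 0.0012 then tx 0.0 ty -0.0006 tz 0.1268
```

{"api": "jog_arm", "payload": {"series": [[0.085, 0, -0.001, 0.035, -0.006], [0.085, 0, 0, 0.035, 0], [0.085, 0, 0, 0.035, 0], [0.085, 0, 0, 0.021, 0], [0.085, 0, 0, 0, 0], [0.03, 0, 0, 0, 0], [0.03, 0, 0, 0, 0], [0.03, 0, 0, 0, 0], [0.03, 0, 0, 0, 0], [0.03, 0, 0, 0, 0]]}}

```text
clock: 23.05
tcp_pos: [0.4709, -0.1529, 0.045]
eef_rot: [0.002, 0.678, 0.735, 0.001]
ft_force: [-1.4, 0.8, 7.5]
finger_gap: 0.0389
```

{"api": "jog_arm", "payload": {"series": [[0.03, 0, 0, 0, 0], [0.03, 0, 0, 0, 0], [0.03, 0, 0, 0, 0], [0.03, 0, 0, -0.03, 0], [0.03, 0, 0, -0.04, 0], [0.03, 0, 0, -0.04, 0], [0.03, 0, 0, -0.02, 0], [0.03, 0, 0, 0, 0], [0.03, 0, 0, 0, 0], [0.03, 0, 0, 0, 0]]}}

```text
clock: 24.05
tcp_pos: [0.4688, -0.152, 0.1717]
eef_rot: [-0.002, 0.678, 0.735, -0.0]
ft_force: [-0.0, -0.6, -3.3]
finger_gap: 0.039
```

```bash
python3 -c "
from h import *
state();fz();go(.5025,.0378,.17,1.668);go(.4945-.08,.283-.006,.17,1.649)"
```

```text
tcp [ 0.4688 -0.152   0.1717] ang 1.6509 tilt [ 0.002 -0.003] F [-0.01 -0.64 -3.33] M [ 0.027 -0.001  0.008] gap 0.039 t 24.05 j [-0.47  0.36  1.72  0.    1.07 -2.12]
Fz [-2.77 -3.37 -2.1  -3.17 -3.26] -2.934344293412715
yaw -0.0171 then tx 0.186 ty 0.0513 tz 0.0024
yaw 0.0019 then tx 0.4323 ty -0.0212 tz 0.0024
```

P3 is heavy (2.9 N), so it goes to bay 2.

{"api": "jog_arm", "payload": {"series": [[0.03, 0, 0, 0, -0.017], [0.03, 0.0232, 0.0265, 0, 0], [0.03, 0.0232, 0.0265, 0, 0], [0.03, 0.0232, 0.0265, 0, 0], [0.03, 0.0232, 0.0265, 0, 0], [0.03, 0.0232, 0.0265, 0, 0], [0.03, 0.0232, 0.0265, 0, 0], [0.03, 0.0232, 0.0265, 0, 0], [0.03, 0.0232, 0.0265, 0, 0], [0.03, 0, 0, 0, 0]]}}

```text
clock: 25.3
tcp_pos: [0.6646, 0.0564, 0.1722]
eef_rot: [-0.0, 0.67, 0.742, 0.001]
ft_force: [0.4, 0.2, -2.9]
finger_gap: 0.0389
```

{"api": "jog_arm", "payload": {"series": [[0.03, 0, 0, 0.04, 0], [0.03, 0, 0, 0.02, 0], [0.03, 0, 0, 0, 0], [0.03, 0, 0, 0, 0], [0.03, 0, 0, 0, 0], [0.03, 0, 0, 0, 0], [0.03, 0, 0, 0, 0], [0.03, 0, 0, 0, 0], [0.03, 0, 0, 0, 0], [0.03, 0, 0, 0, 0]]}}

```text
clock: 26.3
tcp_pos: [0.6628, 0.0528, 0.1134]
eef_rot: [0.0, 0.672, 0.741, 0.0]
ft_force: [-0.3, -0.3, -2.9]
finger_gap: 0.0387
```

```bash
python3 - <<'E'
from h import *
snap('wrist','w6');state();z=ctrl.observe()['tcp_pos'][2];print(lids('w6',z+.0125))
go(.6617,.0534,.0675,1.668)
im=cv2.imread('pics/w6.png');cv2.imwrite('pics/w6b.png',cv2.resize(im[100:400,160:480],None,fx=2,fy=2,interpolation=cv2.INTER_CUBIC))
E
```

```text
tcp [0.6628 0.0529 0.1133] ang 1.6681 tilt [0. 0.] F [ 0.13 -0.84 -2.48] M [ 0.012 -0.084 -0.011] gap 0.0387 t 26.35 j [-0.04  0.71  1.27  0.    1.16 -1.7 ]
[(0.7257, -0.0715, np.float64(-1.525), 60.6, 35.1), (0.5736, 0.152, np.float64(0.076), 63.0, 39.6)]
yaw 0.0001 then tx 0.0006 ty -0.001 tz 0.0458
```

View pics/w6b.png

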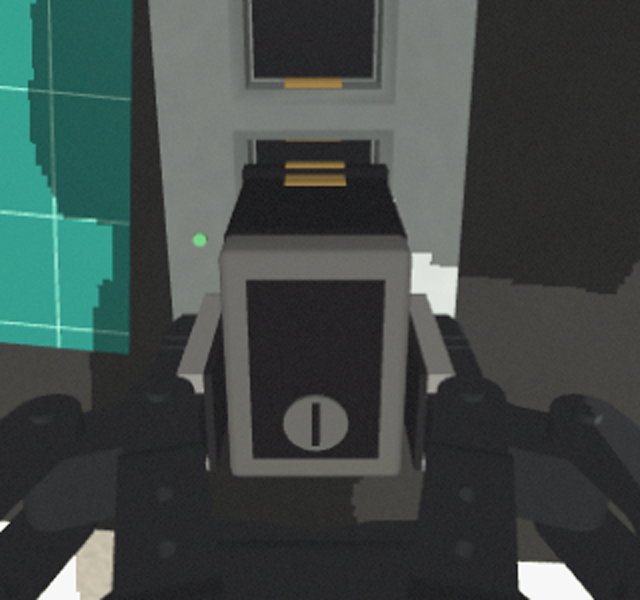

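The pack is held square between the pads (lid corners (221,250), (411,249), (402,475), (232,475)), and bay 2 shows behind it.

```bash
python3 - <<'E'
from h import *
p=np.array([(221,250),(411,249),(402,475),(232,475)],float);uv=(p+.5)/2-.5+[160,100]
o=ctrl.observe();T=rot(o['eef_rot'])
for dz in(.009,.0115,.014):
    P=ray('w6',uv,o['tcp_pos'][2]+dz);v,r=fitrect(P,.057,.04);d=np.r_[v[:2],0]-np.r_[o['tcp_pos'][:2],0]
    print(dz,v,r,'in tool',(T.T@d)[:2],np.linalg.norm(P[0]-P[1]),np.linalg.norm(P[2]-P[3]),np.linalg.norm(P[1]-P[2]))
E
```

```text
0.009 [0.66166358 0.05413996 0.10117941] 0.0007478466608014433 in tool [ 0.00138742 -0.00096142] 0.038362509782727205 0.03917727968263794 0.05638185178588836
0.0115 [0.66003629 0.05397435 0.10117946] 0.0014094686162714981 in tool [ 0.00138066 -0.0025971 ] 0.03756535007877474 0.03836318934156395 0.05521025637848444
0.014 [0.658409   0.05380875 0.10117952] 0.0021028453078177013 in tool [ 0.0013739  -0.00423277] 0.03676819037482227 0.037549099000489965 0.054038660971080524
```

```bash
python3 - <<'E'
from h import *
q=lambda p:(np.array(p,float)+.5)/2-.5+[160,100]
z=ctrl.observe()['tcp_pos'][2]
for zz in(z-.0445,z-.0435): print('foot centre',ray('w6',q([(315,166)]),zz)+np.array([.031*.995,.031*.097,0]))
P=ray('w6',q([(315,103),(315,131)]),.046);print(P,'bay2',P.mean(0)+.04*np.array([.995,.097,0]))
print('lat: bay',ray('w6',q([(234,131),(395,131)]),.046),'foot',ray('w6',q([(243,166),(388,166)]),z-.0445))
E
```

```text
foot centre [[0.66182189 0.05382772 0.06881888]]
foot centre [[0.66154788 0.05380096 0.06981888]]
[[0.61731505 0.04949049 0.046     ]
 [0.62601824 0.05033865 0.046     ]] bay2 [0.66146665 0.05379457 0.046     ]
lat: bay [[0.62844866 0.02528781 0.046     ]
 [0.62359619 0.07507924 0.046     ]] foot [[0.63292405 0.0308007  0.06881888]
 [0.62899498 0.07111935 0.06881888]]
```

Pack and bay line up to within 0.3 mm in the same image, so it goes straight down.

{"api": "jog_arm", "payload": {"series": [[0.03, 0, 0, 0.01, 0], [0.03, 0, 0, 0.008, 0], [0.03, 0, 0, 0.005, 0], [0.03, 0, 0, 0.004, 0], [0.03, 0, 0, 0.003, 0], [0.03, 0, 0, 0, 0], [0.03, 0, 0, 0, 0], [0.03, 0, 0, 0, 0], [0.03, 0, 0, 0, 0], [0.03, 0, 0, 0, 0]], "force": 90}}

```text
clock: 27.35
tcp_pos: [0.6628, 0.0528, 0.0834]
eef_rot: [0.0, 0.672, 0.741, 0.0]
ft_force: [0.1, -0.5, -3.0]
finger_gap: 0.0383
```

{"api": "jog_arm", "payload": {"series": [[0.03, 0, 0, 0.003, 0], [0.03, 0, 0, 0.003, 0], [0.03, 0, 0, 0.003, 0], [0.03, 0, 0, 0.002, 0], [0.03, 0, 0, 0.002, 0], [0.03, 0, 0, 0, 0], [0.03, 0, 0, 0, 0], [0.03, 0, 0, 0, 0], [0.03, 0, 0, 0, 0], [0.03, 0, 0, 0, 0]]}}

```text
clock: 28.35
tcp_pos: [0.6626, 0.0528, 0.0697]
eef_rot: [-0.0, 0.672, 0.741, -0.0]
ft_force: [3.3, 0.2, -9.3]
finger_gap: 0.0386
```

{"api": "jog_arm", "payload": {"series": [[0.03, 0, 0, 0.001, 0], [0.03, 0, 0, 0.001, 0], [0.03, 0, 0, 0.001, 0], [0.03, 0, 0, 0.001, 0], [0.03, 0, 0, 0.001, 0], [0.03, 0, 0, 0, 0], [0.03, 0, 0, 0, 0], [0.03, 0, 0, 0, 0], [0.03, 0, 0, 0, 0], [0.03, 0, 0, 0, 0]]}}

```text
clock: 29.35
tcp_pos: [0.6628, 0.0528, 0.0691]
eef_rot: [0.001, 0.672, 0.741, 0.001]
ft_force: [-7.7, -0.6, 17.6]
finger_gap: 0.0384
```

{"api": "jog_arm", "payload": {"series": [[0.065, 0, 0, 0, 0], [0.065, 0, 0, 0, 0], [0.065, 0, 0, 0, 0], [0.065, 0, 0, -0.02, 0], [0.065, 0, 0, -0.04, 0], [0.085, 0, 0, -0.04, 0], [0.085, 0, 0, -0.04, 0], [0.085, 0, 0, -0.03, 0], [0.085, 0, 0, 0, 0], [0.085, 0, 0, 0, 0]]}}

```text
clock: 30.35
tcp_pos: [0.6628, 0.0528, 0.2355]
eef_rot: [0.0, 0.672, 0.741, 0.0]
ft_force: [-0.3, -1.0, -0.7]
finger_gap: 0.085
```

```bash
python3 - <<'E'
from h import *
snap('wrist','w7');state();snap('top','t7');print(lids('t7'))
for z in (.080,.084): print(z,lids('w7',z))
for l in(.5582,-.3533,.21,1.571-.28),(.592,-.2636,.21,1.571+.22):go(*l)
im=cv2.imread('pics/w7.png');cv2.imwrite('pics/w7b.png',im[100:400,160:480])
E
```

```text
tcp [0.6623 0.0528 0.2342] ang 1.668 tilt [ 0.    -0.002] F [ 1.29 -0.85 -0.32] M [0.002 0.036 0.04 ] gap 0.085 t 30.4 j [-0.04  0.62  1.11  0.    1.42 -1.7 ]
[(0.5584, -0.3533, np.float64(-0.27), 56.2, 38.1), (0.5918, -0.2639, np.float64(0.213), 56.1, 38.0), (0.7896, 0.251, np.float64(-0.095), 69.8, 39.1)]
0.08 []
0.084 []
yaw 0.3771 then tx -0.419 ty 0.0123 tz 0.0235
yaw -0.1229 then tx -0.2935 ty -0.1375 tz 0.0235
```

View pics/w7b.png

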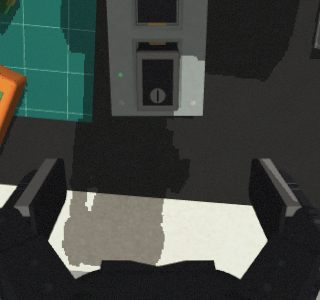

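P3 is seated in bay 2 (lid at (157,83) in the crop). Next P1.

{"api": "jog_arm", "payload": {"series": [[0.085, 0, 0, 0, -0.0615], [0.085, 0, 0, 0, -0.0615], [0.085, -0.036, -0.018, 0, 0], [0.085, -0.0368, -0.0171, 0, 0], [0.085, -0.0368, -0.0171, 0, 0], [0.085, -0.0368, -0.0171, 0, 0], [0.085, -0.0368, -0.0171, 0, 0], [0.085, -0.0368, -0.0171, 0.02, 0], [0.085, -0.0368, -0.0171, 0.02, 0], [0.085, -0.0368, -0.0171, 0.02, 0]], "force": 60}}

```text
clock: 31.45
tcp_pos: [0.5913, -0.2649, 0.1729]
eef_rot: [-0.001, 0.625, 0.781, -0.0]
ft_force: [-0.0, 0.3, -0.7]
finger_gap: 0.0849
```

```bash
python3 - <<'E'
from h import *
for i in range(5): snap('wrist','w8')
state();print(lids('w8'))
go(.5915,-.2637,.0425,1.786)
E
```

```text
tcp [ 0.5923 -0.2633  0.1742] ang 1.7905 tilt [ 0.002 -0.001] F [ 0.65 -0.27  1.01] M [-0.025 -0.029 -0.01 ] gap 0.0851 t 31.7 j [-0.54  0.63  1.25  0.    1.26 -2.33]
[(0.5902, -0.2648, np.float64(0.208), 56.5, 38.9), (0.559, -0.3602, np.float64(-0.282), 56.3, 38.3)]
yaw 0.0045 then tx -0.0002 ty -0.0008 tz 0.1317
```

{"api": "jog_arm", "payload": {"series": [[0.085, -0.0005, -0.0015, 0.035, 0.006], [0.085, 0, 0, 0.035, 0], [0.085, 0, 0, 0.035, 0], [0.085, 0, 0, 0.0265, 0], [0.085, 0, 0, 0, 0], [0.03, 0, 0, 0, 0], [0.03, 0, 0, 0, 0], [0.03, 0, 0, 0, 0], [0.03, 0, 0, 0, 0], [0.03, 0, 0, 0, 0]]}}

```text
clock: 32.7
tcp_pos: [0.5923, -0.2651, 0.046]
eef_rot: [0.002, 0.627, 0.779, 0.0]
ft_force: [-0.5, -0.2, 7.3]
finger_gap: 0.039
```

{"api": "jog_arm", "payload": {"series": [[0.03, 0, 0, 0, 0], [0.03, 0, 0, 0, 0], [0.03, 0, 0, 0, 0], [0.03, 0, 0, -0.03, 0], [0.03, 0, 0, -0.04, 0], [0.03, 0, 0, -0.04, 0], [0.03, 0, 0, -0.02, 0], [0.03, 0, 0, 0, 0], [0.03, 0, 0, 0, 0], [0.03, 0, 0, 0, 0]]}}

```text
clock: 33.7
tcp_pos: [0.5901, -0.264, 0.1714]
eef_rot: [-0.002, 0.627, 0.779, -0.0]
ft_force: [0.3, -0.2, -2.9]
finger_gap: 0.0389
```

```bash
python3 -c "
from h import *
state();fz();go(.583,.0452,.17,1.668);go(.4945-.08,.283-.006,.17,1.649)"
```

```text
tcp [ 0.5901 -0.264   0.1714] ang 1.7849 tilt [ 0.003 -0.003] F [ 0.25 -0.2  -2.9 ] M [-0.015 -0.051 -0.06 ] gap 0.0389 t 33.7 j [-0.54  0.63  1.26  0.    1.26 -2.32]
Fz [-3.42 -2.19 -2.54 -3.17 -3.02] -2.8691852872281816
yaw 0.117 then tx 0.3089 ty 0.0222 tz 0.0026
yaw 0.136 then tx 0.5535 ty -0.1335 tz 0.0026
```

P1 is heavy (2.9 N), so it goes to bay 1.

{"api": "jog_arm", "payload": {"series": [[0.03, 0, 0, 0, 0.0585], [0.03, 0.03, 0.0022, 0, 0.0585], [0.03, 0.035, 0.0025, 0, 0], [0.03, 0.035, 0.0025, 0, 0], [0.03, 0.035, 0.0025, 0, 0], [0.03, 0.035, 0.0025, 0, 0], [0.03, 0.035, 0.0025, 0, 0], [0.03, 0.035, 0.0025, 0, 0], [0.03, 0.035, 0.0025, 0, 0], [0.03, 0.033, 0.0025, 0, 0]]}}

```text
clock: 34.95
tcp_pos: [0.5813, 0.0456, 0.1736]
eef_rot: [-0.0, 0.672, 0.741, -0.0]
ft_force: [0.2, 0.7, -2.7]
finger_gap: 0.0388
```

{"api": "jog_arm", "payload": {"series": [[0.03, 0, 0, 0.03, 0], [0.03, 0, 0, 0.025, 0], [0.03, 0, 0, 0, 0], [0.03, 0, 0, 0, 0], [0.03, 0, 0, 0, 0], [0.03, 0, 0, 0, 0], [0.03, 0, 0, 0, 0], [0.03, 0, 0, 0, 0], [0.03, 0, 0, 0, 0], [0.03, 0, 0, 0, 0]]}}

```text
clock: 35.95
tcp_pos: [0.5816, 0.044, 0.1189]
eef_rot: [0.0, 0.672, 0.741, 0.0]
ft_force: [0.4, 0.1, -2.5]
finger_gap: 0.039
```

```bash
python3 - <<'E'
from h import *
snap('wrist','w9');state()
go(.5832,.045,.0685,1.668)
im=cv2.imread('pics/w9.png');cv2.imwrite('pics/w9b.png',cv2.resize(im[100:400,160:480],None,fx=2,fy=2,interpolation=cv2.INTER_CUBIC))
E
```

```text
tcp [0.5816 0.044  0.1188] ang 1.668 tilt [0. 0.] F [ 0.2  -0.53 -3.18] M [-0.041  0.063 -0.026] gap 0.0389 t 36.0 j [-0.06  0.57  1.53  0.    1.05 -1.72]
yaw 0.0 then tx 0.0008 ty 0.0017 tz 0.0503
```

View pics/w9b.png

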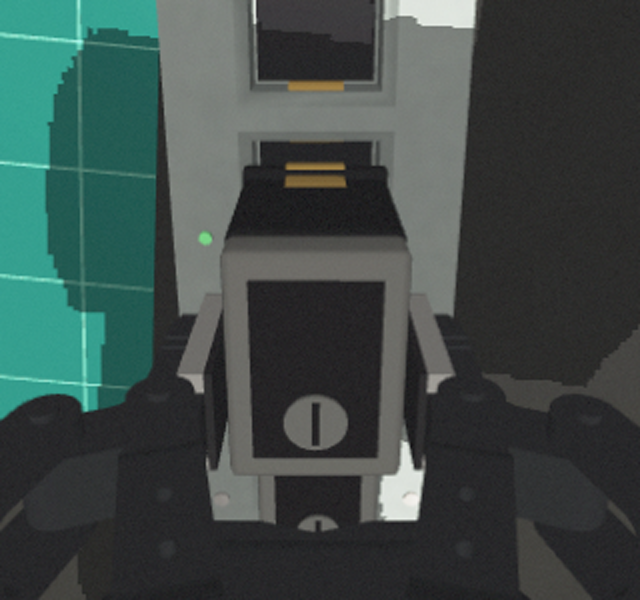

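In-hand pose is the same as before; foot edge y≈167, bay 0/1 edges y≈104/132.

```bash
python3 - <<'E'
from h import *
q=lambda p:(np.array(p,float)+.5)/2-.5+[160,100]
z=ctrl.observe()['tcp_pos'][2]
F=ray('w9',q([(243,167),(388,167)]),z-.045).mean(0)+.031*np.array([.995,.097,0]);print('foot',F)
P=ray('w9',q([(317,104),(317,132)]),.046);L=ray('w9',q([(239,132),(395,132)]),.046);print(P,'bay1',P.mean(0)+.04*np.array([.995,.097,0]),L, 'lat centre',L.mean(0)+.036*np.array([.995,.097,0]))
E
```

```text
foot [0.58108965 0.04517734 0.07383453]
[[0.53738267 0.04141131 0.046     ]
 [0.54633751 0.04229173 0.046     ]] bay1 [0.58166009 0.04573152 0.046     ] [[0.54874345 0.01748233 0.046     ]
 [0.54391066 0.06710231 0.046     ]] lat centre [0.58214705 0.04578432 0.046     ]
```

{"api": "jog_arm", "payload": {"series": [[0.03, 0.0007, 0.0008, 0.01, 0], [0.03, 0, 0, 0.01, 0], [0.03, 0, 0, 0.006, 0], [0.03, 0, 0, 0.004, 0], [0.03, 0, 0, 0.003, 0], [0.03, 0, 0, 0.002, 0], [0.03, 0, 0, 0, 0], [0.03, 0, 0, 0, 0], [0.03, 0, 0, 0, 0], [0.03, 0, 0, 0, 0]], "force": 90}}

```text
clock: 37.0
tcp_pos: [0.5826, 0.0448, 0.084]
eef_rot: [0.0, 0.672, 0.741, 0.0]
ft_force: [2.0, -0.1, -2.6]
finger_gap: 0.038
```

{"api": "jog_arm", "payload": {"series": [[0.03, 0, 0, 0.003, 0], [0.03, 0, 0, 0.003, 0], [0.03, 0, 0, 0.003, 0], [0.03, 0, 0, 0.003, 0], [0.03, 0, 0, 0.002, 0], [0.03, 0, 0, 0, 0], [0.03, 0, 0, 0, 0], [0.03, 0, 0, 0, 0], [0.03, 0, 0, 0, 0], [0.03, 0, 0, 0, 0]]}}

```text
clock: 38.0
tcp_pos: [0.5826, 0.0448, 0.0702]
eef_rot: [0.0, 0.672, 0.741, 0.0]
ft_force: [-0.7, -0.3, 5.3]
finger_gap: 0.0378
```

{"api": "jog_arm", "payload": {"series": [[0.03, 0, 0, 0.001, 0], [0.03, 0, 0, 0.001, 0], [0.03, 0, 0, 0.001, 0], [0.03, 0, 0, 0.001, 0], [0.03, 0, 0, 0.001, 0], [0.03, 0, 0, 0, 0], [0.03, 0, 0, 0, 0], [0.03, 0, 0, 0, 0], [0.03, 0, 0, 0, 0], [0.03, 0, 0, 0, 0]]}}

```text
clock: 39.0
tcp_pos: [0.5827, 0.0448, 0.07]
eef_rot: [0.001, 0.672, 0.741, 0.001]
ft_force: [-13.5, -0.5, 42.0]
finger_gap: 0.0382
```

{"api": "jog_arm", "payload": {"series": [[0.065, 0, 0, -0.003, 0], [0.065, 0, 0, 0, 0], [0.065, 0, 0, 0, 0], [0.065, 0, 0, -0.02, 0], [0.065, 0, 0, -0.04, 0], [0.085, 0, 0, -0.04, 0], [0.085, 0, 0, -0.04, 0], [0.085, 0, 0, -0.03, 0], [0.085, 0, 0, 0, 0], [0.085, 0, 0, 0, 0]], "force": 60}}

```text
clock: 40.0
tcp_pos: [0.5822, 0.0448, 0.2371]
eef_rot: [-0.0, 0.672, 0.741, -0.0]
ft_force: [-0.6, 0.1, 0.7]
finger_gap: 0.0852
```

```bash
python3 - <<'E'
from h import *
snap('wrist','w10');state();snap('top','t10');print(lids('t10'))
go(.558,-.3533,.17,1.291)
E
```

```text
tcp [0.5817 0.0448 0.2361] ang 1.668 tilt [ 0.    -0.003] F [ 0.44  0.34 -0.44] M [ 0.021 -0.051  0.001] gap 0.0852 t 40.05 j [-0.05  0.46  1.37  0.    1.32 -1.72]
[(0.5699, -0.3885, np.float64(-0.283), 55.6, 37.8), (0.6265, 0.0328, np.float64(-0.086), 69.5, 38.2)]
yaw 0.377 then tx -0.3891 ty 0.0874 tz 0.0657
```

P2 was knocked aside: it is now at (0.570, −0.389).

{"api": "jog_arm", "payload": {"series": [[0.085, 0, 0, 0, 0.095], [0.085, 0, 0, 0, 0.095], [0.085, 0, 0, 0, 0.095], [0.085, 0, 0, 0, 0.095], [0.085, -0.0381, 0.01, 0, 0], [0.085, -0.0381, 0.01, 0, 0], [0.085, -0.0381, 0.01, 0, 0], [0.085, -0.0381, 0.01, 0, 0], [0.085, -0.0381, 0.01, 0, 0], [0.085, -0.0381, 0.01, 0, 0]]}}

```text
clock: 41.1
tcp_pos: [0.5753, -0.1928, 0.2356]
eef_rot: [-0.002, 0.8, 0.6, -0.001]
ft_force: [-0.1, 0.0, 0.0]
finger_gap: 0.085
```

{"api": "jog_arm", "payload": {"series": [[0.085, -0.0381, 0.01, 0, 0], [0.085, -0.0381, 0.01, 0, 0], [0.085, -0.0381, 0.01, 0.015, 0], [0.085, -0.0381, 0.01, 0.025, 0], [0.085, -0.0381, 0.01, 0.025, 0], [0.085, 0, 0, 0, 0], [0.085, 0, 0, 0, 0], [0.085, 0, 0, 0, 0], [0.085, 0, 0, 0, 0], [0.085, 0, 0, 0, 0]]}}

```text
clock: 42.1
tcp_pos: [0.5717, -0.3873, 0.174]
eef_rot: [0.001, 0.799, 0.601, 0.0]
ft_force: [-0.1, 1.0, 0.1]
finger_gap: 0.0847
```

```bash
python3 - <<'E'
from h import *
snap('wrist','w11');state();l=lids('w11');print(l)
for a in l: go(a[0]+.0005,a[1],.0435,1.5708+a[2])
E
```

```text
tcp [ 0.5716 -0.3875  0.1739] ang 1.2894 tilt [-0.     0.001] F [-0.36  0.52  0.52] M [ 0.024 -0.015  0.014] gap 0.0847 t 42.15 j [-0.71  0.71  1.1   0.    1.33 -2.  ]
[(0.5682, -0.3891, np.float64(-0.281), 56.3, 38.9)]
yaw -0.0004 then tx -0.0024 ty -0.0023 tz 0.1304
```

{"api": "jog_arm", "payload": {"series": [[0.085, -0.0018, -0.002, 0.035, 0], [0.085, 0, 0, 0.035, 0], [0.085, 0, 0, 0.035, 0], [0.085, 0, 0, 0.0265, 0], [0.085, 0, 0, 0, 0], [0.03, 0, 0, 0, 0], [0.03, 0, 0, 0, 0], [0.03, 0, 0, 0, 0], [0.03, 0, 0, 0, 0], [0.03, 0, 0, 0, 0]]}}

```text
clock: 43.15
tcp_pos: [0.5696, -0.3904, 0.0437]
eef_rot: [0.002, 0.8, 0.6, 0.001]
ft_force: [-1.2, -0.3, 6.8]
finger_gap: 0.039
```

{"api": "jog_arm", "payload": {"series": [[0.03, 0, 0, 0, 0], [0.03, 0, 0, 0, 0], [0.03, 0, 0, 0, 0], [0.03, 0, 0, -0.03, 0], [0.03, 0, 0, -0.04, 0], [0.03, 0, 0, -0.04, 0], [0.03, 0, 0, -0.02, 0], [0.03, 0, 0, 0, 0], [0.03, 0, 0, 0, 0], [0.03, 0, 0, 0, 0]]}}

```text
clock: 44.15
tcp_pos: [0.5677, -0.3887, 0.1687]
eef_rot: [-0.002, 0.8, 0.6, -0.0]
ft_force: [-0.4, 0.0, -4.0]
finger_gap: 0.0389
```

```bash
python3 -c "
from h import *
state();fz();go(.5025,.0376,.17,1.668);go(.4945-.08,.283-.006,.17,1.649)"
```

```text
tcp [ 0.5677 -0.3887  0.1687] ang 1.288 tilt [ 0.002 -0.004] F [-0.42  0.03 -4.01] M [-0.011  0.002 -0.022] gap 0.0389 t 44.15 j [-0.71  0.71  1.11  0.    1.32 -2.  ]
Fz [-3.75 -2.82 -3.41 -2.17 -2.2 ] -2.872239989058094
yaw -0.38 then tx 0.4313 ty -0.0241 tz 0.0001
yaw -0.361 then tx 0.6763 ty -0.1013 tz 0.0001
```

P2 is heavy (2.9 N), so it goes to bay 0.

{"api": "jog_arm", "payload": {"series": [[0.03, 0, 0, 0, -0.095], [0.03, 0, 0, 0, -0.095], [0.03, 0, 0, 0, -0.095], [0.03, 0, 0, 0, -0.095], [0.03, 0.0359, -0.002, 0, 0], [0.03, 0.0359, -0.002, 0, 0], [0.03, 0.0359, -0.002, 0, 0], [0.03, 0.0359, -0.002, 0, 0], [0.03, 0.0359, -0.002, 0, 0], [0.03, 0.0359, -0.002, 0, 0]]}}

```text
clock: 45.4
tcp_pos: [0.5353, -0.1749, 0.1712]
eef_rot: [-0.0, 0.672, 0.741, 0.0]
ft_force: [0.5, 0.5, -2.4]
finger_gap: 0.0389
```

{"api": "jog_arm", "payload": {"series": [[0.03, 0.0359, -0.002, 0, 0], [0.03, 0.0359, -0.002, 0, 0], [0.03, 0.0359, -0.002, 0, 0], [0.03, 0.0359, -0.002, 0, 0], [0.03, 0.0359, -0.002, 0, 0], [0.03, 0.0359, -0.002, 0, 0], [0.03, 0, 0, 0, 0], [0.03, 0, 0, 0, 0], [0.03, 0, 0, 0, 0], [0.03, 0, 0, 0, 0]]}}

```text
clock: 46.4
tcp_pos: [0.5032, 0.0359, 0.1713]
eef_rot: [0.0, 0.672, 0.74, -0.0]
ft_force: [-0.4, -1.3, -3.1]
finger_gap: 0.0388
```

```bash
python3 -c "
from h import *
state();go(.5030,.0376,.118,1.668)"
```

```text
tcp [0.5032 0.0359 0.1713] ang 1.6665 tilt [-0.  0.] F [-0.42 -1.31 -3.09] M [ 0.005 -0.01  -0.016] gap 0.0388 t 46.4 j [-0.08  0.38  1.69 -0.    1.07 -1.75]
yaw -0.0015 then tx 0.0017 ty 0.0 tz 0.0533
```

{"api": "jog_arm", "payload": {"series": [[0.03, 0.0015, 0, 0.03, -0.0015], [0.03, 0, 0, 0.023, 0], [0.03, 0, 0, 0, 0], [0.03, 0, 0, 0, 0], [0.03, 0, 0, 0, 0], [0.03, 0, 0, 0, 0], [0.03, 0, 0, 0, 0], [0.03, 0, 0, 0, 0], [0.03, 0, 0, 0, 0], [0.03, 0, 0, 0, 0]]}}

```text
clock: 47.4
tcp_pos: [0.5028, 0.0384, 0.1184]
eef_rot: [0.0, 0.671, 0.741, 0.0]
ft_force: [-0.5, 0.3, -3.3]
finger_gap: 0.0391
```

```bash
python3 - <<'E'
from h import *
snap('wrist','w12');state()
im=cv2.imread('pics/w12.png');cv2.imwrite('pics/w12b.png',cv2.resize(im[100:400,160:480],None,fx=2,fy=2,interpolation=cv2.INTER_CUBIC))
E
```

```text
tcp [0.5028 0.0385 0.1184] ang 1.6696 tilt [0. 0.] F [ 0.36 -0.3  -2.92] M [0.023 0.032 0.035] gap 0.0388 t 47.45 j [-0.08  0.45  1.75  0.    0.94 -1.75]
```

View pics/w12b.png

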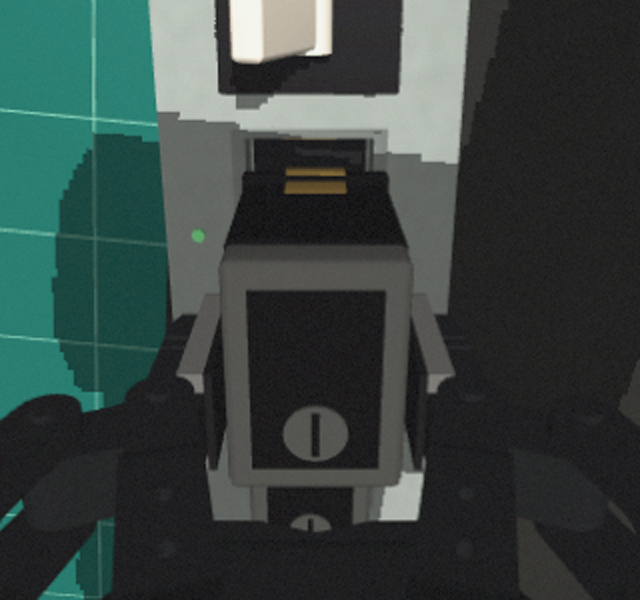

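Foot edge at y≈173 spans x 243–388; bay near edge at y≈131 spans 232–386. A correction of about 2 mm in each axis is needed.

```bash
python3 - <<'E'
from h import *
q=lambda p:(np.array(p,float)+.5)/2-.5+[160,100]
z=ctrl.observe()['tcp_pos'][2]; e=np.array([.995,.097,0])
for h in(.044,.045):
  print('foot',ray('w12',q([(243,173),(388,173)]),z-h).mean(0)+.031*e)
print('w9 edge check: half', )
L=ray('w12',q([(232,131),(387,131)]),.046);print(L,'bay0',L.mean(0)+.0357*e)
E
```

```text
foot [0.5036833  0.03971748 0.07436714]
foot [0.50396886 0.03974661 0.07336714]
w9 edge check: half
[[0.4697118  0.00968559 0.046     ]
 [0.46484794 0.05883075 0.046     ]] bay0 [0.50280137 0.03772107 0.046     ]
```

{"api": "jog_arm", "payload": {"series": [[0.03, -0.0017, -0.001, 0.01, 0.001], [0.03, 0, 0, 0.01, 0], [0.03, 0, 0, 0.006, 0], [0.03, 0, 0, 0.004, 0], [0.03, 0, 0, 0.003, 0], [0.03, 0, 0, 0.002, 0], [0.03, 0, 0, 0, 0], [0.03, 0, 0, 0, 0], [0.03, 0, 0, 0, 0], [0.03, 0, 0, 0, 0]], "force": 90}}

```text
clock: 48.45
tcp_pos: [0.5021, 0.0366, 0.0835]
eef_rot: [0.0, 0.672, 0.741, 0.0]
ft_force: [-0.1, 0.3, -1.7]
finger_gap: 0.0384
```

{"api": "jog_arm", "payload": {"series": [[0.03, 0, 0, 0.003, 0], [0.03, 0, 0, 0.003, 0], [0.03, 0, 0, 0.003, 0], [0.03, 0, 0, 0.003, 0], [0.03, 0, 0, 0.002, 0], [0.03, 0, 0, 0, 0], [0.03, 0, 0, 0, 0], [0.03, 0, 0, 0, 0], [0.03, 0, 0, 0, 0], [0.03, 0, 0, 0, 0]]}}

```text
clock: 49.45
tcp_pos: [0.5019, 0.0366, 0.069]
eef_rot: [-0.0, 0.672, 0.741, 0.0]
ft_force: [4.7, 0.7, -9.6]
finger_gap: 0.0384
```

{"api": "jog_arm", "payload": {"series": [[0.03, 0, 0, 0.001, 0], [0.03, 0, 0, 0.001, 0], [0.03, 0, 0, 0.001, 0], [0.03, 0, 0, 0, 0], [0.03, 0, 0, 0, 0], [0.03, 0, 0, 0, 0], [0.03, 0, 0, 0, 0], [0.03, 0, 0, 0, 0], [0.03, 0, 0, 0, 0], [0.03, 0, 0, 0, 0]]}}

```text
clock: 50.45
tcp_pos: [0.502, 0.0366, 0.0678]
eef_rot: [0.0, 0.672, 0.741, 0.0]
ft_force: [-1.1, -1.1, 8.6]
finger_gap: 0.0384
```

{"api": "jog_arm", "payload": {"series": [[0.03, 0, 0, 0.001, 0], [0.03, 0, 0, 0, 0], [0.065, 0, 0, 0, 0], [0.065, 0, 0, 0, 0], [0.065, 0, 0, 0, 0], [0.065, 0, 0, -0.03, 0], [0.065, 0, 0, -0.04, 0], [0.085, 0, 0, -0.04, 0], [0.085, 0, 0, -0.04, 0], [0.085, 0, 0, -0.03, 0]]}}

```text
clock: 51.45
tcp_pos: [0.502, 0.0366, 0.2477]
eef_rot: [0.001, 0.672, 0.741, 0.0]
ft_force: [-0.2, -0.7, -0.3]
finger_gap: 0.0848
```

{"api": "jog_arm", "payload": {"series": [[0.085, -0.02, 0, 0, 0], [0.085, -0.03, 0, 0, 0], [0.085, -0.03, 0, 0, 0], [0.085, -0.03, 0, 0, 0], [0.085, -0.01, 0, 0, 0], [0.02, 0, 0, 0, 0], [0.02, 0, 0, 0, 0], [0.02, 0, 0, 0, 0], [0.02, 0, 0, 0, 0], [0.02, 0, 0, 0, 0]]}}

```text
clock: 52.45
tcp_pos: [0.5136, -0.082, 0.2454]
eef_rot: [-0.0, 0.671, 0.741, 0.0]
ft_force: [-1.0, -0.3, -1.0]
finger_gap: 0.02
```

```bash
python3 - <<'E'
from h import *
snap('wrist','w13');state();snap('top','t13');snap('scene','s13')
a=cv2.imread('pics/w13.png')[:,200:]; b=cv2.imread('pics/t13.png')[140:300,150:350]
b=cv2.resize(b,(400,320),interpolation=cv2.INTER_CUBIC)
s=cv2.resize(cv2.imread('pics/s13.png')[70:230,250:410],(320,320),interpolation=cv2.INTER_CUBIC)
c=np.zeros((600,760,3),np.uint8)
c[:270,:440]=a[:270]; c[280:600,:400]=b; c[280:600,410:730]=s
cv2.imwrite('pics/c13.png',c)
E
```

```text
tcp [ 0.5137 -0.0822  0.2454] ang 1.6695 tilt [0. 0.] F [-0.28 -0.34 -0.87] M [ 0.021 -0.016  0.009] gap 0.0197 t 52.5 j [-0.31  0.33  1.54  0.    1.27 -1.98]
```

View pics/c13.png

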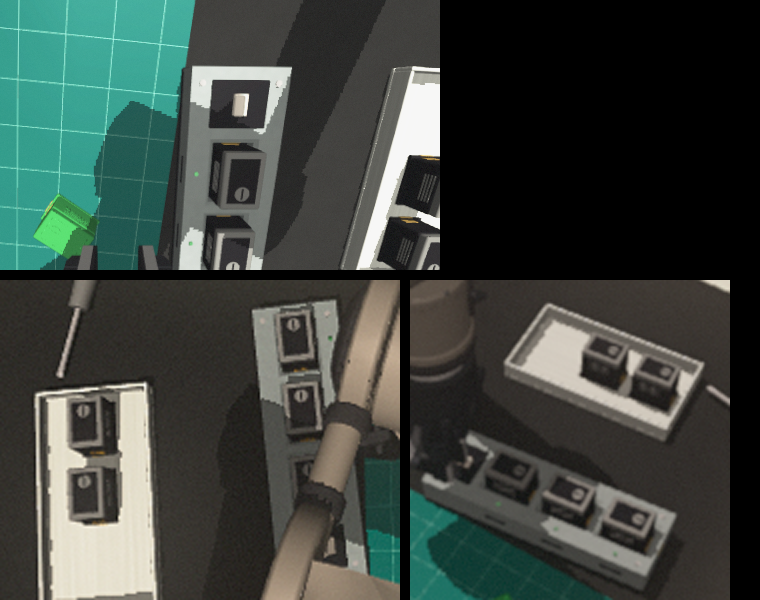

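All three packs sit in the bays at equal height, and two stand upright in the tray. An overlay of the predicted lid outlines at the seated height (z = 0.080) will check it.

```bash
python3 - <<'E'
from h import *
e=np.array([.9953,.097]);n=np.array([-.097,.9953]);k=4
im=cv2.imread('pics/s13.png')[130:240,255:395]; im=cv2.resize(im,None,fx=5,fy=5,interpolation=cv2.INTER_CUBIC)
for c in((.5025,.0377),(.5822,.0455),(.6617,.0533)):
  for z,col in((.080,(0,255,0)),(.088,(0,0,255))):
    P=[np.r_[np.array(c)+a*.0285*e+b*.02*n,z] for a,b in((1,1),(1,-1),(-1,-1),(-1,1))]
    u=(proj('s13',P)-[255,130]+.5)*5-.5
    cv2.polylines(im,[u.round().astype(np.int32)],True,col,1)
cv2.imwrite('pics/o13.png',im)
print(lids('s13',.08))
state();go(.4396,-.039,.16,1.668)
E
```

```text
[]
tcp [ 0.5136 -0.0825  0.2453] ang 1.669 tilt [0. 0.] F [-1.33 -0.11  0.22] M [-0.042  0.022  0.064] gap 0.02 t 52.6 j [-0.31  0.33  1.54  0.    1.27 -1.98]
yaw 0.001 then tx 0.0504 ty -0.0695 tz 0.0853
```

View pics/o13.png

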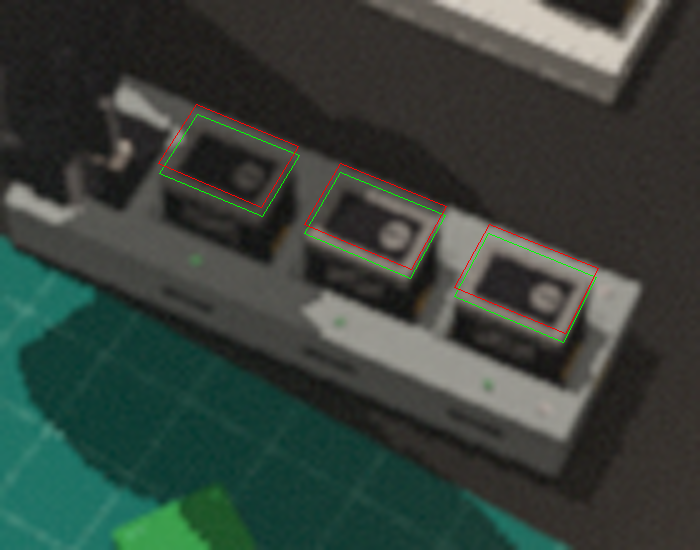

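All three lids match the green outline (seated), none the red one 8 mm higher. Now the switch, with the fingers shut.

{"api": "jog_arm", "payload": {"series": [[0, 0, -0.03, 0, 0.001], [0, 0.02, -0.03, 0.02, 0], [0, 0.03, -0.01, 0.03, 0], [0, 0, 0, 0.035, 0], [0, 0, 0, 0.03, 0], [0, 0, 0, 0.03, 0], [0, 0, 0, 0.018, 0], [0, 0, 0, 0, 0], [0, 0, 0, 0, 0], [0, 0, 0, 0, 0]]}}

```text
clock: 53.6
tcp_pos: [0.44, -0.04, 0.0834]
eef_rot: [0.001, 0.672, 0.74, 0.001]
ft_force: [0.3, 0.7, -0.3]
finger_gap: -0.0
```

```bash
python3 - <<'E'
from h import *
state();go(.4328,.0307,.082,1.668);snap('wrist','w14')
im=cv2.imread('pics/w14.png');cv2.imwrite('pics/w14b.png',im)
E
```

```text
tcp [ 0.44   -0.04    0.0834] ang 1.6675 tilt [-0.001  0.002] F [ 0.29  0.67 -0.29] M [-0.005  0.017  0.01 ] gap -0.0 t 53.6 j [-0.26  0.41  1.96  0.    0.77 -1.93]
yaw -0.0005 then tx 0.0711 ty -0.0003 tz 0.0014
```

View pics/w14b.png

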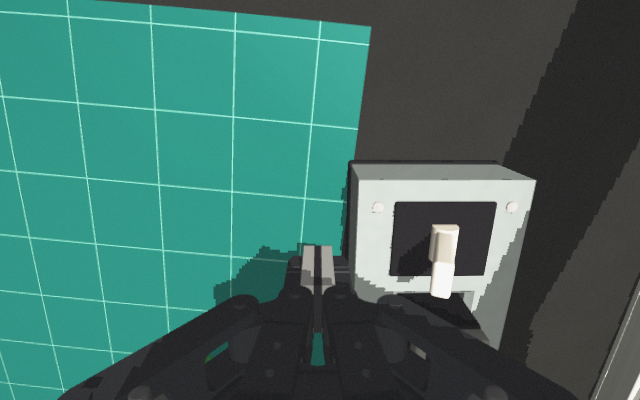

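The shut fingertips (317,265) are level with the paddle (445,260) on its −y side, with nothing in between. Pushing along tool +x.

{"api": "jog_arm", "payload": {"series": [[0, 0.01, 0, 0, 0], [0, 0.01, 0, 0, 0], [0, 0.008, 0, 0, 0], [0, 0.008, 0, 0, 0], [0, 0.008, 0, 0, 0], [0, 0.007, 0, 0, 0], [0, 0.006, 0, 0, 0], [0, 0.006, 0, 0, 0], [0, 0, 0, 0, 0], [0, 0, 0, 0, 0]]}}

```text
clock: 54.65
tcp_pos: [0.4327, 0.0232, 0.0821]
eef_rot: [-0.0, 0.672, 0.741, -0.0]
ft_force: [-0.2, 0.8, -0.2]
finger_gap: 0.0002
```

```bash
python3 -c "
from h import *
state();go(.4328,.0307,.082,1.668)"
```

```text
tcp [0.4327 0.0232 0.0821] ang 1.6677 tilt [ 0.001 -0.001] F [-0.21  0.76 -0.24] M [0.007 0.013 0.063] gap 0.0002 t 54.65 j [-0.12  0.4   1.98  0.    0.76 -1.79]
yaw -0.0003 then tx 0.0074 ty 0.0008 tz 0.0001
```

{"api": "jog_arm", "payload": {"series": [[0, 0.002, 0, 0, 0], [0, 0.002, 0, 0, 0], [0, 0.002, 0, 0, 0], [0, 0.001, 0, 0, 0], [0, 0, 0, 0, 0], [0, 0, 0, 0, 0], [0, 0, 0, 0, 0], [0, 0, 0, 0, 0], [0, 0, 0, 0, 0], [0, 0, 0, 0, 0]]}}

```text
clock: 55.65
tcp_pos: [0.4328, 0.0259, 0.0822]
eef_rot: [0.002, 0.671, 0.741, -0.002]
ft_force: [-0.3, -27.1, -2.3]
finger_gap: 0.0
```

```bash
python3 - <<'E'
from h import *
state();snap('wrist','w15')
cv2.imwrite('pics/w15b.png',cv2.imread('pics/w15.png')[130:350,200:560])
E
```

```text
tcp [0.4328 0.0259 0.0822] ang 1.6692 tilt [-0.006 -0.   ] F [ -0.32 -27.05  -2.31] M [-4.398  0.13   0.077] gap 0.0 t 55.65 j [-0.11  0.4   1.98 -0.01  0.76 -1.78]
```

View pics/w15b.png

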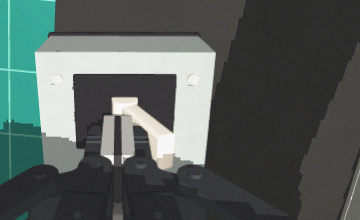

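The paddle now leans to +y against its stop (27 N). Backing off and raising.

{"api": "jog_arm", "payload": {"series": [[0, -0.01, 0, 0, 0], [0, -0.02, 0, 0, 0], [0, -0.02, 0, 0, 0], [0, -0.02, 0, 0, 0], [0, 0, 0, -0.03, 0], [0, 0, 0, -0.04, 0], [0, 0, 0, -0.04, 0], [0, -0.03, 0, -0.04, 0], [0, -0.04, 0, -0.02, 0], [0, -0.04, 0, 0, 0]]}}

```text
clock: 56.7
tcp_pos: [0.4511, -0.1508, 0.2559]
eef_rot: [0.003, 0.672, 0.741, 0.001]
ft_force: [1.2, -0.2, -0.1]
finger_gap: -0.0004
```

{"api": "jog_arm", "payload": {"series": [[0, -0.04, 0, 0, 0], [0, -0.04, 0, 0, 0], [0, -0.04, 0, 0, 0], [0, -0.04, 0, 0, 0], [0, 0, 0, 0, 0], [0, 0, 0, 0, 0], [0, 0, 0, 0, 0], [0, 0, 0, 0, 0], [0, 0, 0, 0, 0], [0, 0, 0, 0, 0]]}}

```text
clock: 57.7
tcp_pos: [0.4653, -0.3079, 0.2526]
eef_rot: [0.0, 0.672, 0.741, 0.0]
ft_force: [-0.3, -0.6, -0.1]
finger_gap: 0.0
```

```bash
python3 - <<'E'
from h import *
state();snap('top','t16');snap('scene','s16')
a=cv2.resize(cv2.imread('pics/t16.png')[90:310,150:480],(660,440),interpolation=cv2.INTER_CUBIC)
cv2.imwrite('pics/c16.png',a)
E
```

```text
tcp [ 0.4653 -0.3079  0.2526] ang 1.6685 tilt [-0.  0.] F [-0.29 -0.6  -0.09] M [ 0.014 -0.01  -0.024] gap 0.0 t 57.7 j [-0.72  0.4   1.42  0.    1.32 -2.39]
```

View pics/c16.png

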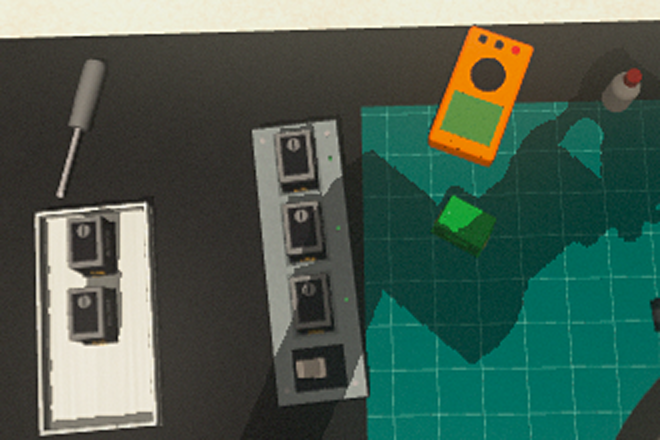

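The packs, the paddle (now leaning left, to +y) and the bystanders are where they belong. The dark spot at the right edge should be the gripper itself (TCP y ≈ −0.31). Handing in.

```bash
python3 -c "
from h import *
print(proj('t16',[[.465,-.308,.25]]), 'crop', (proj('t16',[[.465,-.308,.25]])-[150,90])*2)
print(ctrl.close_job())"
```

```text
[[499.19958691 248.17708016]] crop [[698.39917382 316.35416031]]
the job is handed in; nothing more can be done
None
```

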